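# Set up the flux pot and stand the long copper strip in it

### The job

Turn the upside-down steel flux pot the right way up and set it down, without dropping it or letting it fall over on the way, so that it stands wholly on the middle of the firebrick. Then draw the long copper strip up out of its slot in the leaning rack and stand it on end in the pot. Leave everything else on the bench, the two short strips included, where it is.

Things in the scene. Friction and masses are not known exactly. Their poses are not given: they have to be found in the camera images.
- pot: plain steel flux pot, straight-sided round cup, 58 mm outside diameter, 75 mm tall, wall 3 mm, bottom 4 mm. Starts mouth-down on the bench. Origin at the centre of the outside of its closed bottom; its z axis runs from the bottom to the mouth (points down at the start). Weighs roughly 0.2 kg
- firebrick: fixed pale square firebrick tile, 100 x 100 mm, 14 mm thick, flat on the bench; origin at the centre of its underside, x and y along its sides, z up
- vrest: fixed grey aluminium V rest on the bench in which the pot can lie on its side without rolling: a straight shallow groove along its own y, 60 mm long, faces sloping 30 degrees, 46 mm wide over its top edges, which stand 20 mm above the bench; groove bottom 8 mm above the bench (the lying 58 mm pot has its axis 41.5 mm above the bench). Origin at the centre of its underside, z up
- rack: fixed rack: wooden base 170 x 42 x 8 mm (long side along its x) with three slots between pairs of 34 mm aluminium fins, slots 45 mm apart along x and 7 mm wide, all leaning 25 degrees from vertical towards the rack's -x. One copper strip stands in each. Origin at the centre of its underside, z up
- strip_long: the long copper strip, 120 x 28 x 4 mm, standing on end in one of the slots, leaning 25 degrees. Origin at the centre of its lower 28 x 4 mm end; z along its length to the upper end, x through its 4 mm thickness, y across its width
- strip_short_a: bystander: short copper strip, 85 x 28 x 4 mm, in another slot; axes as for the long strip
- strip_short_b: bystander: short copper strip, 85 x 28 x 4 mm, in another slot; axes as for the long strip
- nozzle_a: bystander: upright brass torch nozzle with a thin copper stem, 26 mm diameter, 55 mm tall; origin at the centre of its foot, z up
- nozzle_b: bystander: upright brass torch nozzle with a thin copper stem, 26 mm diameter, 55 mm tall; origin at the centre of its foot, z up
- nozzle_c: bystander: upright brass torch nozzle with a thin copper stem, 26 mm diameter, 55 mm tall; origin at the centre of its foot, z up
- flux_tin: bystander: wide dark open tin, about 96 mm diameter (with two small side grips), 50 mm tall, standing mouth-up; origin at the centre of its underside
- bottle: bystander: white bottle, 56 mm diameter, 130 mm tall; origin at the centre of its underside
- wire_brush: bystander: brush lying on the bench, about 200 mm long, 35 mm high; long axis is its x
- wrench: bystander: wrench lying on the bench, about 180 mm long, 15 mm high; long axis is its x
There are look-alikes about, which are no part of the job. Leave any green, purple or red look-alike of the strip_long alone.

How it is judged:
By the outcome, as a careful person would: the job done as asked, in the order asked, and still so for the second after the job is handed in, with the robot touching nothing.
It also fails if it takes over 67 s, if anything falls off the work surface, if the arm or the gripper's body presses on something with over 40 N, if the wrist force passes 120 N, or if a joint passes its speed limit or range.

### The arm

A 6-joint arm with a two-finger parallel gripper is mounted at the origin on the work surface. World frame = base frame: x ahead of the robot, y to its left, z up, the work surface at z = 0. Lengths are in m, angles in rad, forces in N, time in s.
With the tool pointing down it reaches from about 0.3 to 0.775 m from the base axis. Payload 14.6 kg.
Tool frame: the origin (TCP) lies at the very end of the fingers, on their centre line; the grasp point (between the pads) lies 19 mm behind it; z points along the fingers, y is the direction in which the jaws open and shut (so a half turn about z gives the same grasp; the last joint's range is limited). The gripper opens to 85 mm and grips with 20 to 120 N. Pads are 22 mm wide; open, the fingers measure 114 mm over their backs; the gripper's body (76 mm by 85 mm) begins 54 mm behind the grasp point. The pads swing forward as they close: fully open they stand 13 mm farther back than shut.
Start: joints at [-1.239, 0.3, 1.521, -0, 1.321, -0.067], TCP at [0.214, -0.507, 0.231] pointing down, gripper open.
Joint ranges: [-3.03, 3.03], [-0.79, 2.21], [0.23, 2.52], [-1.04, 4.18], [0, 3.07], [-2.55, 2.55]. Speed limits (rad/s): [2.22, 2.22, 2.57, 3.14, 3.14, 3.14].

### API

Orientations are given as [roll, pitch, yaw] about the fixed x, y, z axes, in that order (R = Rz(yaw) Ry(pitch) Rx(roll)).
In Python, from plant import sensors, cams, order gives the robot as it stands.
- The arm moves only by the shell command python3 -m pendant 'ROWS' [FORCE]. ROWS is JSON, a list of rows, each an object with "hand": the opening, from 0 (shut) to 1 (fully open); "xyz": the shift along the tool's x, y, z in m, a list of three; "turn": the turn, a rotation vector about the tool's x, y, z in rad, a list of three. In form: [{"hand": hand, "xyz": [dx, dy, dz], "turn": [wx, wy, wz]}, ...]. A call has 1 to 12 rows; each row is the pose to reach, as a shift and turn from the pose measured when the call began, along the tool's axes at that moment; what a row does not reach only later rows make up. A row lasts 1/10 s, in which the tool goes at most 50 mm and 8.59 degrees, less where a joint would pass 70% of its speed; a pose out of reach is approached as far as the arm can. A call with a gripper value outside its range is refused whole. The fingers move at their own pace and stop on an object; FORCE is the grip in N (left out, the last holds). Time passes only in rows, so rows that repeat a pose let the fingers close. It gives the time, the measured TCP pose, the force and the opening at its end, in the units of the state.
- sensors.observe(): the state, without advancing time (a new reading comes with each control period).
- cams.get_image(name): name is "scene" or "side" or "wrist"; returns the picture (480x640x3 uint8, blue, green, red); there is no depth.
- cams.camera_info(name): a dict with "fx", "fy", "cx", "cy" (pixels), "rvec" (rotation vector, rad) and "tvec" (3), from world to camera coordinates, as OpenCV has them. Camera axes: x right, y down, z forward; pixel columns grow to the right and rows downward; lengths in m; the calibration is good to about 2 mm. A picture is of the moment at which its call begins: read the wrist's pose just before it. camera_info takes no time and is no camera call; for the wrist camera it gives the pose at the moment of the call.
- order.job_done(): hands the job in, once; it reports no verdict.
The state is a dict: "clock": time; "joints": joint angles; "qvel": joint speeds; "joint_efforts": joint torques, N m; "position": TCP position; "ee_rot": TCP orientation; "force": force on the tool from outside, world axes, zero at the start; "ft_torque": the same for the moment, N m; "width": opening from 0.0 (shut) to 1.0 (fully open).
Only numpy, scipy, OpenCV 4.12 (cv2) and the standard library are available. Lean on these libraries where they do the work, as an engineer would, in place of code of your own. Each camera call takes 0.05 s, during which the arm holds its last target. There are 200 camera calls.

## Working session

There is one attempt and no reset: what is moved stays moved. The work goes in short steps, Python scripts to look and compute and a shell command to move; the robot and the scene stay as the last step left them, time stands still between calls to the robot, and variables do not carry over. Pictures are saved under pics/ and viewed, about 8 in all and at most 12, crops included, and the job is handed in when it is done.

```bash
ls; mkdir -p pics
python3 - <<'E'
from plant import sensors,cams,order
import cv2
print(sensors.observe())
for n in ["scene","side","wrist"]:
    i=cams.camera_info(n); print(n,i)
a=cams.get_image("scene"); b=cams.get_image("side")
cv2.imwrite("pics/s1.png",a); cv2.imwrite("pics/d1.png",b)
E
```

```text
pics
{'clock': 0.0, 'joints': array([-1.23859573e+00,  3.00461559e-01,  1.52157505e+00,  2.99194985e-05,
        1.32071200e+00, -6.66147783e-02]), 'qvel': array([ 0.00024986, -0.00059827, -0.00039359,  0.00115319, -0.00141876,
        0.00222342]), 'joint_efforts': array([ 1.18963195e-03, -5.43494725e+01, -3.61792445e+01, -4.31201545e-05,
        3.99425975e-03, -5.48797675e-05]), 'position': array([ 0.21349989, -0.50661727,  0.2307291 ]), 'ee_rot': array([-3.14044119e+00, -1.05862604e-04,  3.98807896e-01]), 'force': array([ 0.75734505,  0.55416512, -0.31606105]), 'ft_torque': array([-0.02183775, -0.02157627,  0.00713243]), 'width': 0.9986824396174635}
scene {'fx': 500.1224317582364, 'fy': 500.1224317582364, 'cx': 323.58974490978903, 'cy': 240.27956216711218, 'rvec': array([ 1.38142761,  2.04285823, -1.01303239]), 'tvec': array([ 0.23555861, -0.19425471,  1.63795273])}
side {'fx': 503.27838740603875, 'fy': 503.27838740603875, 'cx': 323.5153451652053, 'cy': 232.84840792554084, 'rvec': array([ 1.00514517, -2.39868564,  1.07845946]), 'tvec': array([0.30090162, 0.29632066, 0.99479176])}
wrist {'fx': 387.8066929968569, 'fy': 387.8066929968569, 'cx': 316.27051329911836, 'cy': 238.12657703313855, 'rvec': array([-2.42879854,  1.61250933,  0.21464654]), 'tvec': array([-0.54902467, -0.03378901,  0.37862199])}
```

View pics/s1.png

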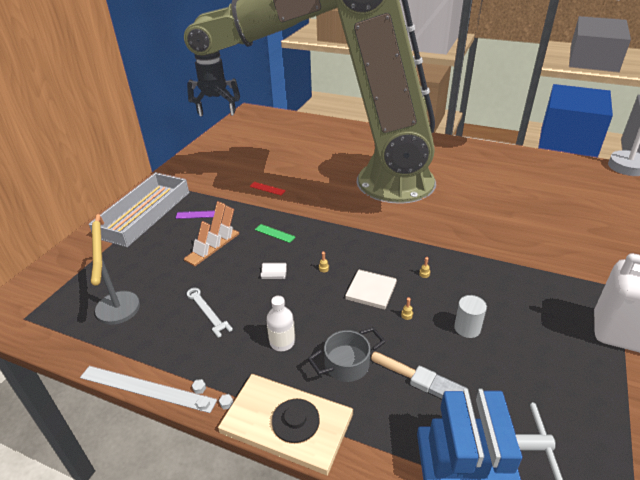

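View pics/d1.png

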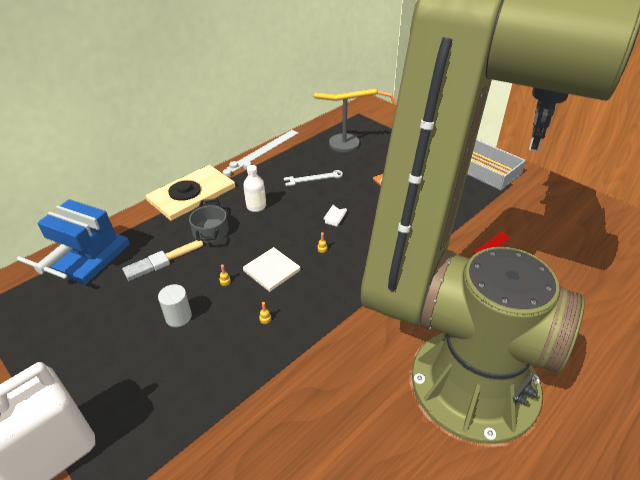

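The scene view shows the pot at about (470,317), the brick at (372,289), the V rest at (273,270) and the rack at (212,245). In the side view, the arm hides the rack.

```bash
cat > h.py <<'E'
import numpy as np,cv2
from scipy.spatial.transform import Rotation as R
from plant import sensors,cams,order
def pose():
    s=sensors.observe(); return np.array(s["position"]),R.from_euler("xyz",s["ee_rot"])
def ray(i,u,v):
    M=cv2.Rodrigues(np.array(i["rvec"]))[0]; t=np.array(i["tvec"])
    d=M.T@np.array([(u-i["cx"])/i["fx"],(v-i["cy"])/i["fy"],1]); return -M.T@t,d
def at(i,u,v,z):
    c,d=ray(i,u,v); return c+d*(z-c[2])/d[2]
def proj(i,P):
    return cv2.projectPoints(np.atleast_2d(np.array(P,float)),np.array(i["rvec"]),np.array(i["tvec"]),np.array([[i["fx"],0,i["cx"]],[0,i["fy"],i["cy"]],[0,0,1.]]),None)[0][:,0]
def go(P,Rt):
    "shift and turn in present tool axes to reach P,Rt"
    p,r=pose(); print("xyz",np.round(r.inv().apply(np.array(P)-p),4),"turn",np.round((r.inv()*Rt).as_rotvec(),4))
def snap(n,f,crop=None,k=1):
    i=cams.camera_info(n); a=cams.get_image(n)
    if crop: x,y,w,h=crop; a=a[y:y+h,x:x+w]
    cv2.imwrite("pics/"+f,cv2.resize(a,None,fx=k,fy=k,interpolation=cv2.INTER_CUBIC)); return i
E
python3 - <<'E'
from h import *
s=cams.camera_info("scene"); d=cams.camera_info("side")
f=lambda *a:np.round(at(*a),3)
print("pot top",f(s,471,303,.075),f(d,172.5,293,.075))
print("brick",f(s,372,288,.014),f(d,272,269,.014))
for c in [(358,271),(397,277),(385,305),(347,296)]: print(f(s,*c,.014))
print("vrest",f(s,273,270,.02),f(d,335,215,.02)); print("rack",f(s,212,248,.008))
print("nozz",[f(s,*c,0) for c in [(323,270),(425,275),(407,317)]])
print("tin",f(s,347,370,0),"bottle",f(s,282,345,0))
a=cv2.imread("pics/s1.png"); 
c=cv2.resize(a[195:285,170:300],None,fx=6,fy=6,interpolation=cv2.INTER_CUBIC); cv2.imwrite("pics/c1.png",c)
E
```

```text
pot top [0.554 0.323 0.075] [0.56  0.325 0.075]
brick [0.524 0.09  0.014] [0.514 0.092 0.014]
[0.478 0.038 0.014]
[0.464 0.136 0.014]
[0.568 0.137 0.014]
[0.572 0.043 0.014]
vrest [ 0.558 -0.163  0.02 ] [ 0.546 -0.157  0.02 ]
rack [ 0.525 -0.368  0.008]
nozz [array([ 0.492, -0.053,  0.   ]), array([ 0.416,  0.197, -0.   ]), array([0.574, 0.192, 0.   ])]
tin [0.766 0.115 0.   ] bottle [ 0.755 -0.042  0.   ]
```

View pics/c1.png

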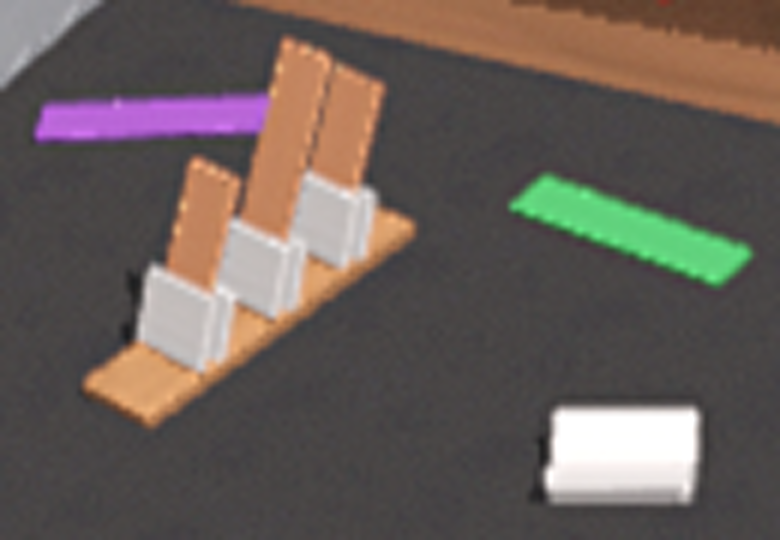

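The crop shows the long strip in the middle slot. The rack base corners are at crop (85,385), (152,425) and (412,222). The V rest top is at crop (555,405)–(700,405), with its near edge at about y=500.

Run:
```python
from h import *
s=cams.camera_info("scene")
f=lambda u,v,z:np.round(at(s,170+u/6,195+v/6,z),3)
for n,c in dict(v=[(555,405,.02),(700,405,.02),(690,480,.02),(690,500,0),(545,500,0),(545,468,.02)],r=[(85,385,.008),(150,420,.008),(414,222,.008),(152,428,0)]).items(): print(n,[f(*k) for k in c])
```

```text
v [array([ 0.542, -0.202,  0.02 ]), array([ 0.519, -0.143,  0.02 ]), array([ 0.564, -0.126,  0.02 ]), array([ 0.556, -0.132, -0.   ]), array([ 0.579, -0.19 , -0.   ]), array([ 0.58 , -0.187,  0.02 ])]
r [array([ 0.593, -0.412,  0.008]), array([ 0.603, -0.371,  0.008]), array([ 0.435, -0.335,  0.008]), array([ 0.6  , -0.374,  0.   ])]
```

```bash
python3 -m pendant '[{"hand":1,"xyz":[0,0,-0.05],"turn":[0,0,0]}]'
python3 - <<'E'
from h import *
p,r=pose()
print(np.round(r.as_matrix(),3))
i=cams.camera_info("wrist"); M=R.from_rotvec(i["rvec"]); c=-M.inv().apply(i["tvec"]); print("cam in tool",r.inv().apply(c-p), np.round((r.inv()*M.inv()).as_matrix(),2))
E
```

```text
clock: 0.2
position: [0.2129, -0.5049, 0.2753]
ee_rot: [-3.129, -0.001, 0.399]
force: [-0.0, -0.6, 1.0]
width: 1.001
[[ 0.922  0.388 -0.004]
 [ 0.388 -0.921  0.012]
 [ 0.001 -0.013 -1.   ]]
cam in tool [ 0.06562351 -0.00049434 -0.14309333] [[-0.   -0.97 -0.26]
 [ 1.   -0.    0.  ]
 [-0.   -0.26  0.97]]
```

```bash
python3 -m pendant '[{"hand":1,"xyz":[0.35,-0.17,-0.055],"turn":[0,0,0]},{"hand":1,"xyz":[0.35,-0.17,-0.055],"turn":[0,0,0]},{"hand":1,"xyz":[0.35,-0.17,-0.055],"turn":[0,0,0]},{"hand":1,"xyz":[0.35,-0.17,-0.055],"turn":[0,0,0]},{"hand":1,"xyz":[0.35,-0.17,-0.055],"turn":[0,0,0]},{"hand":1,"xyz":[0.35,-0.17,-0.055],"turn":[0,0,0]},{"hand":1,"xyz":[0.35,-0.17,-0.055],"turn":[0,0,0]},{"hand":1,"xyz":[0.35,-0.17,-0.055],"turn":[0,0,0]},{"hand":1,"xyz":[0.35,-0.17,-0.055],"turn":[0,0,0]},{"hand":1,"xyz":[0.35,-0.17,-0.055],"turn":[0,0,0]}]'
python3 - <<'E'
from h import *
i=snap("wrist","w1.png"); 
import json; json.dump({k:np.array(v).tolist() for k,v in i.items()},open("w1.json","w"))
s=sensors.observe(); print(s["clock"],s["position"],s["ee_rot"],s["joints"])
for n,P in dict(v=[.55,-.164,.02],rack=[.514,-.373,.008],brick=[.52,.09,.014]).items(): print(n,proj(i,P))
E
```

```text
clock: 1.2
position: [0.4699, -0.2125, 0.3324]
ee_rot: [-3.129, -0.0, 0.401]
force: [0.4, -0.2, 0.0]
width: 0.996
1.25 [ 0.46936138 -0.21320649  0.33235965] [-3.12853191e+00 -1.59868457e-04  3.99027930e-01] [-0.50136075  0.16938005  1.44911529  0.00824565  1.53323348  0.67005518]
v [[308.31085992 108.6290825 ]]
rack [[455.68777545 208.19774829]]
brick [[83.1682891  40.36225679]]
```

View pics/w1.png

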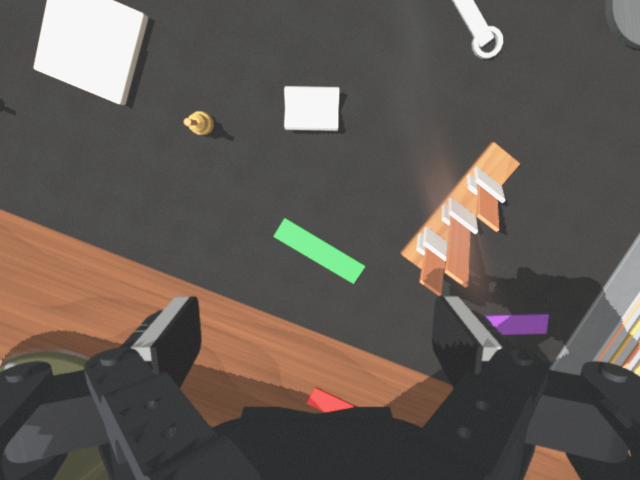

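The wrist view shows the V rest corners at (284,87), (339,87), (340,129) and (285,130). Brick corners are visible at (148,16), (125,104) and (34,68). The rack base corners are at (494,142), (520,162) and (402,254), and the long strip's top end is near (447,279)–(466,286).

Run:
```python
from h import *
import json; i=json.load(open("w1.json"))
f=lambda u,v,z:np.round(at(i,u,v,z),4)
V=np.array([f(284,87,.02),f(339,87,.02),f(340,129,.02),f(285,130,.02)]);print(V,V.mean(0)); 
g=(V[1]-V[0]+V[2]-V[3]);print("g",g/np.linalg.norm(g),[np.linalg.norm(V[k]-V[k-1]) for k in range(4)])
B=[f(148,16,.014),f(125,104,.014),f(34,68,.014)];print("brick",B,(B[0]+B[2])/2,[np.linalg.norm(B[k]-B[1]) for k in (0,2)])
r=[f(494,142,.008),f(520,162,.008),f(402,254,.008)];print("rack",r,(r[1]+r[2])/2,[np.linalg.norm(r[k]-r[0]) for k in (1,2)])
x=(r[0]-r[2]);x[2]=0;x/=np.linalg.norm(x); C=(r[1]+r[2])/2;C[2]=0
z=-x*np.sin(np.radians(25))+np.array([0,0,np.cos(np.radians(25))]); y=np.cross(z,np.cross([0,0,1],x)); print("x",x,"z",z)
Y=np.cross([0,0,1],x)
for b in (8,): 
  o=C+np.array([0,0,.008]);
  for s in (-1,1):
    print(proj(i,[o+z*.12+Y*.014*s,o+Y*.014*s]))
print("strip top px read:",(447,279),(466,286))
s=cams.camera_info("scene")
o=C+np.array([0,0,.008]); q=proj(s,[o+z*.12+Y*.014,o+z*.12-Y*.014]);print((q-[170,195])*6)
```

```text
[[ 0.5605 -0.1306  0.02  ]
 [ 0.584  -0.1864  0.02  ]
 [ 0.5437 -0.2054  0.02  ]
 [ 0.5185 -0.1485  0.02  ]] [ 0.551675 -0.167725  0.02    ]
g [ 0.39667004 -0.91796126  0.        ] [np.float64(0.04565533922773987), np.float64(0.06054659362837847), np.float64(0.04455434883375583), np.float64(0.06223061947305362)]
brick [array([0.5705, 0.0312, 0.014 ]), array([0.474 , 0.0299, 0.014 ]), array([0.4712, 0.1339, 0.014 ])] [0.52085 0.08255 0.014  ] [np.float64(0.09650875607943564), np.float64(0.10403768547982985)]
rack [array([ 0.6005, -0.3767,  0.008 ]), array([ 0.5924, -0.4161,  0.008 ]), array([ 0.4359, -0.3389,  0.008 ])] [ 0.51415 -0.3775   0.008  ] [np.float64(0.04022399781225138), np.float64(0.16888457596832224)]
x [ 0.97463015 -0.22382151  0.        ] z [-0.4118965   0.09459106  0.90630779]
[[473.38679796 279.86521224]
 [467.70346308 216.13853914]]
[[451.67646898 263.91053637]
 [450.28117521 202.83125795]]
strip top px read: (447, 279) (466, 286)
[[313.21065031  60.35420618]
 [268.40979807  41.04207001]]
```

```bash
cat >> h.py <<'E'
def tool(az,tilt,flip=False):
    "tool z along horizontal dir az leaning tilt from straight down; x up/out (flip: half turn)"
    a=np.array([az[0],az[1],0.]);a/=np.linalg.norm(a);Z=np.array([0,0,1.])
    z=a*np.sin(tilt)-Z*np.cos(tilt); x=a*np.cos(tilt)+Z*np.sin(tilt)
    if flip:x=-x
    return R.from_matrix(np.array([x,np.cross(z,x),z]).T)
E
python3 - <<'E'
from h import *
Rt=tool((.865,.503),np.pi/4); t=Rt.as_matrix()[:,2]
P=np.array([.556,.324,.038])+t*(.019-.13); print(P); go(P,Rt)
go(P+[0,0,.1],Rt)
E
```

```text
[0.48814899 0.28454444 0.11648885]
xyz [ 0.2107 -0.4485  0.2218] turn [ 0.0378  0.7833 -0.1262]
xyz [ 0.2107 -0.4498  0.1218] turn [ 0.0378  0.7833 -0.1262]
```

```bash
python3 -m pendant '[{"hand":1,"xyz":[0.2,-0.45,0.12],"turn":[0.038,0.783,-0.126]},{"hand":1,"xyz":[0.2,-0.45,0.12],"turn":[0.038,0.783,-0.126]},{"hand":1,"xyz":[0.2,-0.45,0.12],"turn":[0.038,0.783,-0.126]},{"hand":1,"xyz":[0.2,-0.45,0.12],"turn":[0.038,0.783,-0.126]},{"hand":1,"xyz":[0.2,-0.45,0.12],"turn":[0.038,0.783,-0.126]},{"hand":1,"xyz":[0.2,-0.45,0.12],"turn":[0.038,0.783,-0.126]},{"hand":1,"xyz":[0.2,-0.45,0.12],"turn":[0.038,0.783,-0.126]},{"hand":1,"xyz":[0.2,-0.45,0.12],"turn":[0.038,0.783,-0.126]},{"hand":1,"xyz":[0.2,-0.45,0.12],"turn":[0.038,0.783,-0.126]},{"hand":1,"xyz":[0.2,-0.45,0.12],"turn":[0.038,0.783,-0.126]},{"hand":1,"xyz":[0.2,-0.45,0.12],"turn":[0.038,0.783,-0.126]}]'
python3 - <<'E'
from h import *
i=snap("wrist","w2.png"); 
import json; json.dump({k:np.array(v).tolist() for k,v in i.items()},open("w2.json","w"))
s=sensors.observe(); print(s["clock"],s["position"],s["ee_rot"],s["joints"])
print(proj(i,[.556,.324,.075]))
# kinematic fit
from scipy.optimize import least_squares
D=[([-1.23859573,.300461559,1.52157505,0,1.320712,-.0666],[.21349989,-.50661727,.2307291],[-3.14044,-.0001,.3988]),([-.50136075,.16938005,1.44911529,.00824565,1.53323348,.67005518],[.46936138,-.21320649,.33235965],[-3.12853,-.00016,.399028]),(list(s["joints"]),list(s["position"]),list(s["ee_rot"]))]
print(repr(D[2]))
def fk(q,k):
    a1,d1,L2,e,L3,L6=k[:6]; Rz=lambda a:R.from_rotvec([0,0,a]);Ry=lambda a:R.from_rotvec([0,a,0])
    r=Rz(q[0]);p=np.array([0,0,d1])+r.apply([a1,0,0]); r=r*Ry(q[1]);p=p+r.apply([0,0,L2]); r=r*Ry(q[2]);p=p+r.apply([e,0,L3]);r=r*Rz(q[3])*Ry(q[4])*Rz(q[5]); return p+r.apply([0,0,L6]),r
res=least_squares(lambda k:np.concatenate([(fk(q,k)[0]-p) for q,p,_ in D])/.001,[0,.2,.4,0,.4,.2]);print(res.x,np.round(res.fun,1))
for q,p,e in D: print((fk(q,res.x)[1].inv()*R.from_euler("xyz",e)).as_rotvec())
E
```

```text
clock: 2.35
position: [0.4779, 0.2821, 0.2173]
ee_rot: [3.142, -0.784, 0.528]
force: [0.5, -0.5, -0.4]
width: 0.999
2.4 [0.4779295  0.28268537 0.2169014 ] [-3.14139776 -0.78392704  0.52745927] [0.44117132 0.0251766  2.05792979 0.22043861 0.28293398 1.29767614]
[[320.42838413 262.94654203]]
([np.float64(0.44117131731775355), np.float64(0.02517660355724045), np.float64(2.0579297904190565), np.float64(0.22043860855574973), np.float64(0.28293397668967135), np.float64(1.2976761429983392)], [np.float64(0.47792950284335184), np.float64(0.2826853693932326), np.float64(0.21690139535073946)], [np.float64(-3.141397755746336), np.float64(-0.7839270418591585), np.float64(0.5274592681028323)])
[-0.09038875  0.27301813  0.52825823  0.1079456   0.52469676  0.32248794] [-35.1 -10.4 -10.6 -17.  -31.7   6.1  14.8 -28.3   4.5]
[-1.87003890e-05  1.75393125e-05  1.57079685e+00]
[1.40227077e-06 1.60060070e-06 1.57079626e+00]
[4.31601707e-16 6.78231253e-16 1.57079633e+00]
```

View pics/w2.png

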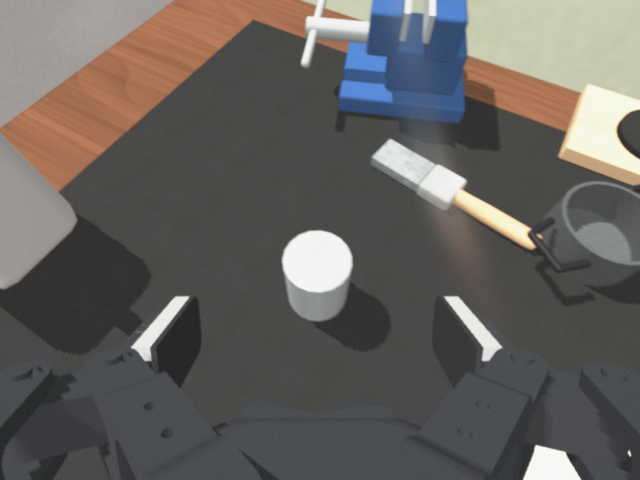

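The pot's closed top is centred near (317.5,262) in the wrist view, which closely matches the estimate. The wrist is nearly straight here (j5 = 0.28), so I'll fit the kinematics properly and plan the tilts from that.

```bash
cat > kin.py <<'E'
from h import *
from scipy.optimize import least_squares
D=[([-1.23859573,.300461559,1.52157505,0,1.320712,-.0666],[.21349989,-.50661727,.2307291]),([-.50136075,.16938005,1.44911529,.00824565,1.53323348,.67005518],[.46936138,-.21320649,.33235965]),([0.44117132,0.0251766,2.05792979,0.22043861,0.28293398,1.29767614],[0.4779295,0.28268537,0.2169014])]
Rz=lambda a:R.from_rotvec([0,0,a]);Ry=lambda a:R.from_rotvec([0,a,0])
def fk(q,k):
    a1,b,d1,L2,e,L3,L6=k
    r=Rz(q[0]);p=np.array([0,0,d1])+r.apply([a1,b,0]); r=r*Ry(q[1]);p=p+r.apply([0,0,L2]); r=r*Ry(q[2]);p=p+r.apply([e,0,L3]);r=r*Rz(q[3])*Ry(q[4])*Rz(q[5]); return p+r.apply([0,0,L6]),r*Rz(np.pi/2)
res=least_squares(lambda k:np.r_[np.concatenate([(fk(q,k)[0]-p) for q,p in D])/.0005,np.array([k[0],k[4]])/.3],[0,0,.2,.4,0,.4,.2]);K=res.x
lo=np.array([-3.03,-.79,.23,-1.04,0,-2.55]);hi=np.array([3.03,2.21,2.52,4.18,3.07,2.55])
def ik(P,Rt,n=30,seed=0):
    rng=np.random.default_rng(seed);S=[]
    def f(q):
        p,r=fk(q,K);return np.r_[(p-P)/.1,(r.inv()*Rt).as_rotvec()]
    for _ in range(n):
        s=least_squares(f,rng.uniform(lo,hi),bounds=(lo,hi))
        if np.linalg.norm(s.fun)<1e-3 and not any(np.linalg.norm(s.x-o)<.05 for o in S):S.append(s.x)
    return S
E
python3 - <<'E'
from kin import *
print(K,np.round(res.fun,2))
import json; i=json.load(open("w2.json")); print("pot",at(i,317.5,262,.075))
def show(n,P,Rt):
    print(n)
    for q in ik(np.array(P)+Rt.as_matrix()[:,2]*.019,Rt): print("   ",np.round(q,2))
pot=[.556,.324,.038]; v=[.5515,-.167,.0415]; b=[.52,.086,.05]; m=np.array([-.397,.918])
for sg in (1,-1):
  for fl in (0,1):
    show(("V az m*",sg,fl),v,tool(sg*m,np.pi/4,fl))
for az in (0,90,180,270):
  a=(np.cos(np.radians(az)),np.sin(np.radians(az)))
  show(("pot",az),pot,tool(a,np.pi/4)); show(("brick",az),b,tool(a,np.pi/4))
E
```

```text
[9.30431960e-06 3.66025622e-02 2.21191295e-01 4.24190264e-01
 4.08911385e-02 4.47491452e-01 2.44791559e-01] [-0.01 -0.    0.    0.    0.   -0.   -0.    0.   -0.    0.    0.14]
pot [0.55553274 0.32654584 0.075     ]
('V az m*', 1, 0)
    [-0.52  0.92  1.23  0.44  1.66 -1.05]
('V az m*', 1, 1)
    [-0.52  0.92  1.23  0.44  1.66  2.1 ]
('V az m*', -1, 0)
('V az m*', -1, 1)
('pot', 0)
('brick', 0)
    [ 0.14  0.4   2.18  3.55  0.24 -1.87]
('pot', 90)
    [ 0.22  0.73  1.6   1.04  0.92 -0.49]
('brick', 90)
    [-0.21  0.63  1.76  0.86  1.14 -0.75]
('pot', 180)
    [ 0.38  1.13  0.82  0.28  1.93 -1.2 ]
('brick', 180)
    [ 0.07  0.89  1.25  0.05  1.78 -1.51]
('pot', 270)
    [ 0.67  1.02  1.05 -0.59  1.62 -2.34]
('brick', 270)
    [ 0.38  0.7   1.62 -0.76  1.28 -2.36]
```

Run:
```python
from kin import *
g=lambda P,Rt:[np.round(q,2).tolist() for q in ik(np.array(P)+Rt.as_matrix()[:,2]*.019,Rt,14)]
pot=[.5555,.3255,.038]; v=[.5515,-.167,.0415]; b=[.52,.086,.05]; m0=np.array([-.397,.918]);d=np.radians
for b1 in (25,35):
 for sg in (1,-1):
  for fl in (0,1): print("V tilt",b1,"az m0*",sg,"fl",fl,g(v,tool(sg*m0,d(b1),fl)))
for al in (55,65):
 for az in (60,90,120,180,-120,-90):
  a=(np.cos(d(az)),np.sin(d(az)))
  for n,P in (("pot",pot),("brick",b)):
   for fl in (0,1): print(n,"tilt",al,"az",az,"fl",fl,g(P,tool(a,d(al),fl)))
```

```text
V tilt 25 az m0* 1 fl 0 [[-0.46, 0.76, 1.4, 0.28, 1.33, -0.99]]
V tilt 25 az m0* 1 fl 1 [[-0.46, 0.76, 1.4, 0.28, 1.33, 2.15]]
V tilt 25 az m0* -1 fl 0 []
V tilt 25 az m0* -1 fl 1 [[-0.22, 0.55, 1.78, -0.61, 0.64, -0.17]]
V tilt 35 az m0* 1 fl 0 [[-0.5, 0.83, 1.32, 0.36, 1.5, -1.03]]
V tilt 35 az m0* 1 fl 1 [[-0.5, 0.83, 1.32, 0.36, 1.5, 2.11]]
V tilt 35 az m0* -1 fl 0 []
V tilt 35 az m0* -1 fl 1 [[-0.17, 0.56, 1.83, -0.97, 0.62, 0.19]]
pot tilt 55 az 60 fl 0 [[0.27, 0.67, 1.85, 1.81, 0.63, -0.81]]
pot tilt 55 az 60 fl 1 [[0.27, 0.67, 1.85, 1.81, 0.63, 2.34]]
brick tilt 55 az 60 fl 0 [[-0.26, 0.57, 2.01, 1.41, 0.93, -0.87]]
brick tilt 55 az 60 fl 1 [[-0.26, 0.57, 2.01, 1.41, 0.93, 2.27]]
pot tilt 55 az 90 fl 0 [[0.18, 0.78, 1.62, 1.24, 1.02, -0.67]]
pot tilt 55 az 90 fl 1 [[0.18, 0.78, 1.62, 1.24, 1.02, 2.47]]
brick tilt 55 az 90 fl 0 [[-0.26, 0.69, 1.75, 0.98, 1.26, -0.86]]
brick tilt 55 az 90 fl 1 [[-0.26, 0.69, 1.75, 0.98, 1.26, 2.28]]
pot tilt 55 az 120 fl 0 [[0.2, 0.93, 1.3, 0.9, 1.43, -0.72]]
pot tilt 55 az 120 fl 1 [[0.2, 0.93, 1.3, 0.9, 1.43, 2.43]]
brick tilt 55 az 120 fl 0 
[... 1724 characters left out ...]
 fl 1 [[0.36, 1.35, 0.54, 0.45, 2.31, 2.04]]
brick tilt 65 az 180 fl 0 [[0.07, 1.08, 1.06, 0.07, 2.13, -1.5]]
brick tilt 65 az 180 fl 1 [[0.07, 1.08, 1.06, 0.07, 2.13, 1.64]]
pot tilt 65 az -120 fl 0 [[0.61, 1.36, 0.53, -0.53, 2.28, -2.13]]
pot tilt 65 az -120 fl 1 [[0.61, 1.36, 0.53, -0.53, 2.28, 1.01]]
brick tilt 65 az -120 fl 0 [[0.35, 0.98, 1.27, -0.65, 1.85, -2.12]]
brick tilt 65 az -120 fl 1 [[0.35, 0.98, 1.27, -0.65, 1.85, 1.02]]
pot tilt 65 az -90 fl 0 [[0.71, 1.18, 0.88, -0.81, 1.9, -2.35]]
pot tilt 65 az -90 fl 1 [[0.71, 1.18, 0.88, -0.81, 1.9, 0.79]]
brick tilt 65 az -90 fl 0 [[0.45, 0.85, 1.54, -0.96, 1.53, -2.23]]
brick tilt 65 az -90 fl 1 [[0.45, 0.85, 1.54, -0.96, 1.53, 0.91]]
```

```bash
cat >> kin.py <<'E'
from scipy.spatial.transform import Slerp
d=np.radians
dirn=lambda a:np.array([np.cos(d(a)),np.sin(d(a))])
def G(P,Rt,back=0.): return np.array(P)+Rt.as_matrix()[:,2]*(.019-back)
def track(q,P1,R1,n=12):
    "continuation along straight/slerp path; returns last q, prints extremes"
    q=np.array(q);p0,r0=fk(q,K);S=Slerp([0,1],R.concatenate([r0,R1]));Q=[];bad=0
    for s in np.linspace(0,1,n+1)[1:]:
        P=p0+s*(np.array(P1)-p0);T=S([s])[0]
        f=lambda q:np.r_[(fk(q,K)[0]-P)/.1,(fk(q,K)[1].inv()*T).as_rotvec()]
        z=least_squares(f,np.clip(q,lo+1e-6,hi-1e-6),bounds=(lo,hi));bad=max(bad,np.linalg.norm(z.fun));Q.append(z.x);q=z.x
    Q=np.array(Q);print("end",np.round(q,2),"err",round(bad,4),"max step",np.round(np.abs(np.diff(Q,axis=0)).max(),2),"margin",np.round(np.minimum(Q-lo,hi-Q).min(0),2));return q
E
cat > plan.py <<'E'
from kin import *
pot=np.array([.5555,.3255,.038]); v=np.array([.5515,-.167,.0415]); b=np.array([.52,.086,.0525]); m0=np.array([-.397,.918])
E
python3 - <<'E'
from plan import *
for a in (180,-150,-120):
    print("az",a)
    q=sensors.observe()["joints"]
    T1=tool(dirn(a),d(45),1); 
    q=track(q,G(pot+[0,0,.18],T1),T1); q=track(q,G(pot,T1,.1),T1,5); q=track(q,G(pot,T1),T1,5);q=track(q,G(pot+[0,0,.16],T1),T1,5)
    T2=tool(m0,d(45),0); q=track(q,G(v+[0,0,.14],T2),T2,20);q=track(q,G(v,T2),T2,5);
print("stage2"); q=track(q,G(v,T2,.1),T2,5); T3=tool(-m0,d(25),1); q=track(q,G(v+[0,0,.15],T3),T3); q=track(q,G(v,T3),T3,5); q=track(q,G(v+[0,0,.13],T3),T3,5)
for a in (100,120,150,180):
    T4=tool(dirn(a),d(65),0);w=track(q,G(b+[0,0,.1],T4),T4,20);w=track(w,G(b,T4),T4,5)
E
```

```text
az 180
end [0.38 0.95 0.73 0.33 2.18 2.04] err 0.0 max step 0.17 margin [2.58 0.85 0.5  1.12 0.46 0.51]
end [0.35 1.28 0.36 0.31 2.23 2.02] err 0.0 max step 0.11 margin [2.66 0.93 0.13 1.35 0.84 0.52]
end [0.38 1.13 0.82 0.28 1.93 1.95] err 0.0 max step 0.1 margin [2.65 0.98 0.26 1.32 0.92 0.55]
end [0.38 0.96 0.75 0.32 2.15 2.02] err 0.0 max step 0.05 margin [2.65 1.12 0.52 1.33 0.92 0.53]
end [-0.52  0.73  1.19  0.45  1.86 -0.95] err 0.0 max step 0.16 margin [2.51 1.31 0.61 1.22 0.99 0.68]
end [-0.52  0.92  1.23  0.44  1.66 -1.05] err 0.0 max step 0.04 margin [2.51 1.29 0.98 1.48 1.25 1.5 ]
az -150
end [ 0.48  1.01  0.63 -0.04  2.29  1.52] err 0.0 max step 0.18 margin [2.55 0.86 0.4  1.   0.46 1.03]
end [ 0.49  1.34  0.23 -0.03  2.3   1.52] err 0.0634 max step 0.14 margin [2.54 0.87 0.   1.   0.7  1.03]
end [ 0.48  1.18  0.72 -0.03  2.02  1.53] err 0.0 max step 0.11 margin [2.54 0.93 0.15 1.01 0.85 1.02]
end [ 0.48  1.02  0.65 -0.04  2.26  1.52] err 0.0 max step 0.05 margin [2.55 1.07 0.42 1.   0.81 1.02]
end [-0.52  0.73  1.19  0.45  1.86 -0.95] err 0.0 max step 0.14 margin [2.51 
[... 1296 characters left out ...]
63  0.96  1.5  -0.94] err 0.0 max step 0.04 margin [2.76 1.4  0.88 2.   1.49 1.61]
end [-0.2   0.73  1.45  0.78  1.83 -0.88] err 0.0 max step 0.09 margin [2.78 1.13 0.83 0.68 0.92 1.67]
end [-0.2   0.9   1.43  0.75  1.72 -0.99] err 0.0 max step 0.04 margin [2.83 1.31 1.07 1.79 1.27 1.56]
end [-0.08  0.86  1.2   0.48  2.11 -1.11] err 0.0 max step 0.08 margin [2.81 1.14 0.83 0.67 0.93 1.44]
end [-0.08  1.01  1.19  0.44  1.99 -1.18] err 0.0 max step 0.03 margin [2.95 1.2  0.96 1.48 0.98 1.37]
end [ 0.07  0.93  1.08  0.08  2.27 -1.49] err 0.0 max step 0.09 margin [2.81 1.14 0.83 0.65 0.8  1.06]
end [ 0.07  1.08  1.06  0.07  2.14 -1.5 ] err 0.0 max step 0.03 margin [2.96 1.13 0.83 1.11 0.83 1.05]
```

Run:
```python
from plan import *
T1=tool(dirn(-120),d(45),1); go(G(pot+[0,0,.18],T1),T1)
```

```text
xyz [0.0458 0.0087 0.063 ] turn [-6.0000e-04 -1.5308e+00 -5.7580e-01]
```

```bash
python3 -m pendant '[{"hand":1,"xyz":[0.046,0.009,0.063],"turn":[0,-1.531,-0.576]},{"hand":1,"xyz":[0.046,0.009,0.063],"turn":[0,-1.531,-0.576]},{"hand":1,"xyz":[0.046,0.009,0.063],"turn":[0,-1.531,-0.576]},{"hand":1,"xyz":[0.046,0.009,0.063],"turn":[0,-1.531,-0.576]},{"hand":1,"xyz":[0.046,0.009,0.063],"turn":[0,-1.531,-0.576]},{"hand":1,"xyz":[0.046,0.009,0.063],"turn":[0,-1.531,-0.576]},{"hand":1,"xyz":[0.046,0.009,0.063],"turn":[0,-1.531,-0.576]},{"hand":1,"xyz":[0.046,0.009,0.063],"turn":[0,-1.531,-0.576]},{"hand":1,"xyz":[0.046,0.009,0.063],"turn":[0,-1.531,-0.576]},{"hand":1,"xyz":[0.046,0.009,0.063],"turn":[0,-1.531,-0.576]},{"hand":1,"xyz":[0.046,0.009,0.063],"turn":[0,-1.531,-0.576]},{"hand":1,"xyz":[0.046,0.009,0.063],"turn":[0,-1.531,-0.576]}]'
python3 - <<'E'
from plan import *
s=sensors.observe(); print(np.round(s["joints"],3),s["position"]-fk(s["joints"],K)[0])
T1=tool(dirn(-120),d(45),1); go(G(pot+[0,0,.18],T1),T1); go(G(pot,T1),T1)
i=snap("wrist","w3.png"); print(proj(i,[list(pot[:2])+[.075]]))
E
```

```text
clock: 3.6
position: [0.5492, 0.3127, 0.2]
ee_rot: [-3.133, 0.795, 1.053]
force: [-0.0, 0.5, -2.4]
width: 1.003
[ 0.582  0.961  0.727 -0.39   2.158  1.005] [ 3.48491537e-06 -3.96832131e-06 -1.42429305e-06]
xyz [-0.0026 -0.001  -0.0037] turn [-0.0045  0.0099  0.0044]
xyz [0.1259 0.0002 0.1223] turn [-0.0045  0.0099  0.0044]
[[316.79077436  67.22543132]]
```

View pics/w3.png

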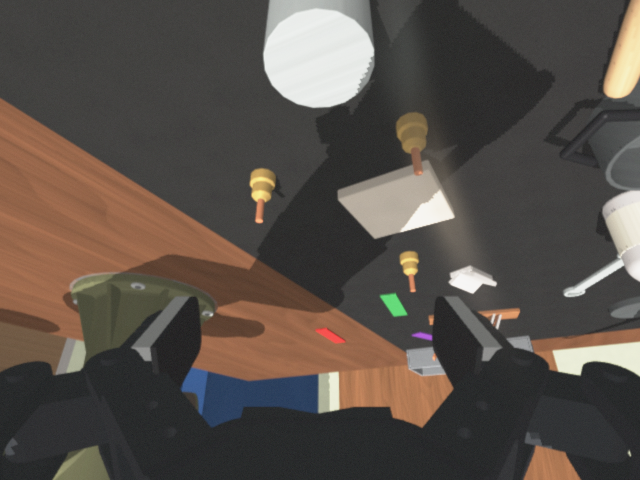

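The pot's top ellipse is centred near (318.5,58), slightly off the predicted (317,67). The brick corners are at (338,192), (425,163), (454,215) and (376,238).

Run:
```python
from plan import *
i=cams.camera_info("wrist"); print("pot",at(i,318.5,58.5,.075))
c=np.array([at(i,u,v,.014) for u,v in [(338,192),(425,163),(454,215),(376,238)]]);print(c,c.mean(0))
P=pot.copy(); P[:2]=(P[:2]+at(i,318.5,58.5,.075)[:2])/2; print(P)
T1=tool(dirn(-120),d(45),1); go(G(P,T1),T1)
```

```text
pot [0.55936335 0.32903254 0.075     ]
[[0.47854311 0.14715138 0.014     ]
 [0.57014755 0.14687536 0.014     ]
 [0.57284186 0.04277228 0.014     ]
 [0.4756897  0.03775446 0.014     ]] [0.52430555 0.09363837 0.014     ]
[0.55743167 0.32726627 0.038     ]
xyz [1.278e-01 1.000e-04 1.227e-01] turn [-0.0032  0.0026  0.0013]
```

```bash
python3 -m pendant '[{"hand":1,"xyz":[0.05,0,0.045],"turn":[-0.003,0.003,0.001]},{"hand":1,"xyz":[0.1,0,0.095],"turn":[-0.003,0.003,0.001]},{"hand":1,"xyz":[0.128,0,0.123],"turn":[-0.003,0.003,0.001]},{"hand":1,"xyz":[0.128,0,0.123],"turn":[-0.003,0.003,0.001]},{"hand":1,"xyz":[0.128,0,0.123],"turn":[-0.003,0.003,0.001]},{"hand":1,"xyz":[0.128,0,0.123],"turn":[-0.003,0.003,0.001]},{"hand":1,"xyz":[0.128,0,0.123],"turn":[-0.003,0.003,0.001]}]'
python3 -m pendant '[{"hand":0.5,"xyz":[0,0,0],"turn":[0,0,0]},{"hand":0.5,"xyz":[0,0,0],"turn":[0,0,0]},{"hand":0.5,"xyz":[0,0,0],"turn":[0,0,0]},{"hand":0.5,"xyz":[0,0,0],"turn":[0,0,0]},{"hand":0.5,"xyz":[0,0,0],"turn":[0,0,0]},{"hand":0.5,"xyz":[0,0,0],"turn":[0,0,0]}]' 50
python3 - <<'E'
from plan import *
p,r=pose(); print(p-r.as_matrix()[:,2]*.019)
T1=tool(dirn(-120),d(45),1); go(p+[0,0,.16],T1)
E
```

```text
clock: 4.35
position: [0.552, 0.316, 0.0277]
ee_rot: [3.139, 0.779, 1.044]
force: [-0.7, 0.2, 0.3]
width: 1.0
clock: 4.95
position: [0.5529, 0.3166, 0.0303]
ee_rot: [3.135, 0.776, 1.042]
force: [3.0, 2.7, 10.5]
width: 0.674
[0.55947534 0.3281238  0.04384392]
xyz [-0.1121  0.0007 -0.1142] turn [ 0.0024 -0.0093 -0.0038]
```

```bash
cat >> plan.py <<'E'
import json
def place(c,Rp): 
    "tool pose putting the held pot centre at c with pot rotation Rp; stored grasp"
    gI=json.load(open("grasp.json")); Rr=R.from_quat(gI["R"]); # tool rot in pot frame
    T=Rp*Rr; return np.array(c)+Rp.apply(gI["p"]),T
def store(c,Rp):
    p,r=pose(); Rp=R.from_matrix(Rp) if not isinstance(Rp,R) else Rp
    json.dump(dict(R=(Rp.inv()*r).as_quat().tolist(),p=Rp.inv().apply(p-c).tolist()),open("grasp.json","w"))
def goq(P,T): go(P,T)
E
python3 - <<'E'
from plan import *
# stage 1 pot frame: z=mouth
Rp=R.from_rotvec([np.pi,0,0]); store(np.array([.558,.328,.0375]),Rp)
q=sensors.observe()["joints"]
# target at V: pot z = m; yaw about axis free: choose so tool close to tool(m0,45,0)
Tn=tool(m0,d(45),0); Rr=R.from_quat(json.load(open("grasp.json"))["R"]); A=Tn*Rr.inv(); z=A.apply([0,0,1]); m=np.r_[m0,0]/np.linalg.norm(m0)
cr=np.cross(z,m); Rv=R.from_rotvec(cr/np.linalg.norm(cr)*np.arcsin(np.linalg.norm(cr)))*A if np.linalg.norm(cr)>1e-6 else A
print(z,Rv.apply([0,0,1])); json.dump(Rv.as_quat().tolist(),open("Rv.json","w"))
p,r=pose(); q=track(q,p+[0,0,.16],r,5)
P,T=place(v+[0,0,.12],Rv); print(P,T.as_matrix()[:,2],T.as_matrix()[:,1]); track(q,P,T,20)
E
python3 -m pendant '[{"hand":0.5,"xyz":[-0.034,0,-0.034],"turn":[0,0,0]},{"hand":0.5,"xyz":[-0.069,0,-0.069],"turn":[0,0,0]},{"hand":0.5,"xyz":[-0.104,0,-0.104],"turn":[0,0,0]},{"hand":0.5,"xyz":[-0.119,0,-0.119],"turn":[0,0,0]},{"hand":0.5,"xyz":[-0.119,0,-0.119],"turn":[0,0,0]}]'
python3 - <<'E'
from plan import *
Rv=R.from_quat(json.load(open("Rv.json"))); P,T=place(v+[0,0,.12],Rv); go(P,T)
E
```

```text
[-0.40093002  0.91606165 -0.00928324] [-3.96933916e-01  9.17847191e-01  5.55111512e-17]
end [ 0.58  0.97  0.72 -0.38  2.13  1.02] err 0.0 max step 0.05 margin [2.45 1.12 0.49 0.66 0.94 1.45]
[ 0.54980548 -0.1598719   0.14903628] [-0.28041181  0.65624085 -0.70051207] [ 9.19575605e-01  3.92913102e-01 -2.03148512e-05]
end [-0.53  0.77  1.18  0.46  1.85 -0.96] err 0.0 max step 0.13 margin [2.48 1.26 0.62 0.69 1.05 1.58]
clock: 5.45
position: [0.5521, 0.3161, 0.2029]
ee_rot: [3.131, 0.769, 1.039]
force: [-0.1, 0.3, -1.9]
width: 0.668
xyz [-0.258   0.236   0.3274] turn [ 0.021   1.4439 -1.0238]
```

```bash
python3 -m pendant '[{"hand":0.5,"xyz":[-0.258,0.236,0.327],"turn":[0.021,1.444,-1.024]},{"hand":0.5,"xyz":[-0.258,0.236,0.327],"turn":[0.021,1.444,-1.024]},{"hand":0.5,"xyz":[-0.258,0.236,0.327],"turn":[0.021,1.444,-1.024]},{"hand":0.5,"xyz":[-0.258,0.236,0.327],"turn":[0.021,1.444,-1.024]},{"hand":0.5,"xyz":[-0.258,0.236,0.327],"turn":[0.021,1.444,-1.024]},{"hand":0.5,"xyz":[-0.258,0.236,0.327],"turn":[0.021,1.444,-1.024]},{"hand":0.5,"xyz":[-0.258,0.236,0.327],"turn":[0.021,1.444,-1.024]},{"hand":0.5,"xyz":[-0.258,0.236,0.327],"turn":[0.021,1.444,-1.024]},{"hand":0.5,"xyz":[-0.258,0.236,0.327],"turn":[0.021,1.444,-1.024]},{"hand":0.5,"xyz":[-0.258,0.236,0.327],"turn":[0.021,1.444,-1.024]},{"hand":0.5,"xyz":[-0.258,0.236,0.327],"turn":[0.021,1.444,-1.024]},{"hand":0.5,"xyz":[-0.258,0.236,0.327],"turn":[0.021,1.444,-1.024]}]'
python3 - <<'E'
from plan import *
Rv=R.from_quat(json.load(open("Rv.json"))); P,T=place(v+[0,0,.12],Rv); go(P,T); P,T=place(v+[0,0,.03],Rv); go(P,T)
i=snap("side","d2.png",(220,90,300,225),2.6); c=cams.get_image("wrist"); cv2.imwrite("pics/w4.png",c)
E
```

```text
clock: 6.65
position: [0.5493, -0.1612, 0.1479]
ee_rot: [-3.132, -0.784, 1.958]
force: [-1.0, 1.1, -0.8]
width: 0.667
xyz [ 0.0015  0.001  -0.0001] turn [ 0.0024  0.011  -0.0118]
xyz [-0.062   0.0016  0.0637] turn [ 0.0024  0.011  -0.0118]
```

View pics/w4.png

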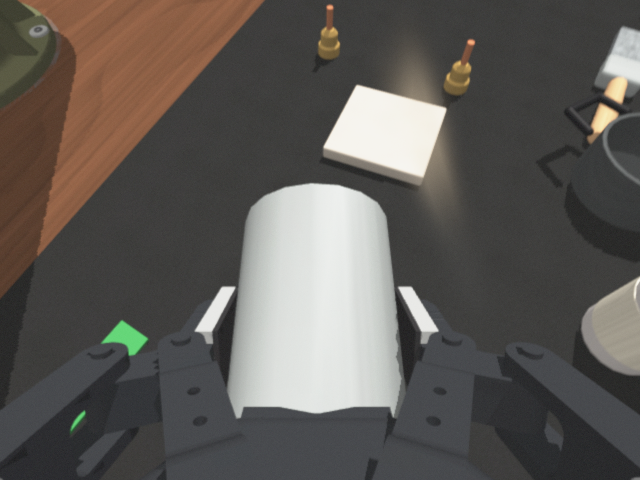

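The pot is held square, mouth away from the hand. The brick corners are at (360,87), (446,105), (420,183) and (325,153).

```bash
python3 - <<'E'
from plan import *
i=cams.camera_info("wrist")
c=np.array([at(i,u,v,.014) for u,v in [(360,87),(446,105),(420,181),(325,153)]]);print(c,c.mean(0))
E
python3 -m pendant '[{"hand":0.5,"xyz":[-0.03,0.001,0.032],"turn":[0.002,0.011,-0.012]},{"hand":0.5,"xyz":[-0.062,0.002,0.064],"turn":[0.002,0.011,-0.012]},{"hand":0.5,"xyz":[-0.062,0.002,0.064],"turn":[0.002,0.011,-0.012]},{"hand":0.5,"xyz":[-0.062,0.002,0.064],"turn":[0.002,0.011,-0.012]}]'
python3 - <<'E'
from plan import *
Rv=R.from_quat(json.load(open("Rv.json")))
for h in (.03,.0,-.003): P,T=place(v+[0,0.0007,h],Rv); go(P,T)
E
```

```text
[[0.47873928 0.12662287 0.014     ]
 [0.56989399 0.1332458  0.014     ]
 [0.57074046 0.02745846 0.014     ]
 [0.47865479 0.02644182 0.014     ]] [0.52450713 0.07844224 0.014     ]
clock: 7.15
position: [0.5495, -0.1586, 0.0574]
ee_rot: [-3.133, -0.793, 1.967]
force: [0.5, 0.7, -0.9]
width: 0.67
xyz [ 0.0007  0.     -0.0016] turn [-0.0034  0.0012 -0.0052]
xyz [-0.0207  0.0002  0.0195] turn [-0.0034  0.0012 -0.0052]
xyz [-0.0228  0.0002  0.0216] turn [-0.0034  0.0012 -0.0052]
```

```bash
python3 -m pendant '[{"hand":0.5,"xyz":[-0.008,0,0.008],"turn":[-0.003,0.001,-0.005]},{"hand":0.5,"xyz":[-0.015,0,0.014],"turn":[-0.003,0.001,-0.005]},{"hand":0.5,"xyz":[-0.021,0,0.0195],"turn":[-0.003,0.001,-0.005]},{"hand":0.5,"xyz":[-0.021,0,0.0195],"turn":[-0.003,0.001,-0.005]},{"hand":0.5,"xyz":[-0.021,0,0.0195],"turn":[-0.003,0.001,-0.005]}]'
python3 - <<'E'
from plan import *
Rv=R.from_quat(json.load(open("Rv.json")))
for h in (.0,): P,T=place(v+[0,0.0007,h],Rv); go(P,T)
snap("side","d3.png",(240,120,240,180),3)
E
```

```text
clock: 7.65
position: [0.549, -0.1601, 0.0298]
ee_rot: [-3.139, -0.795, 1.973]
force: [-11.8, -2.7, 9.1]
width: 0.661
xyz [-0.0002  0.0011  0.0009] turn [-0.0018 -0.0005 -0.001 ]
```

View pics/d3.png

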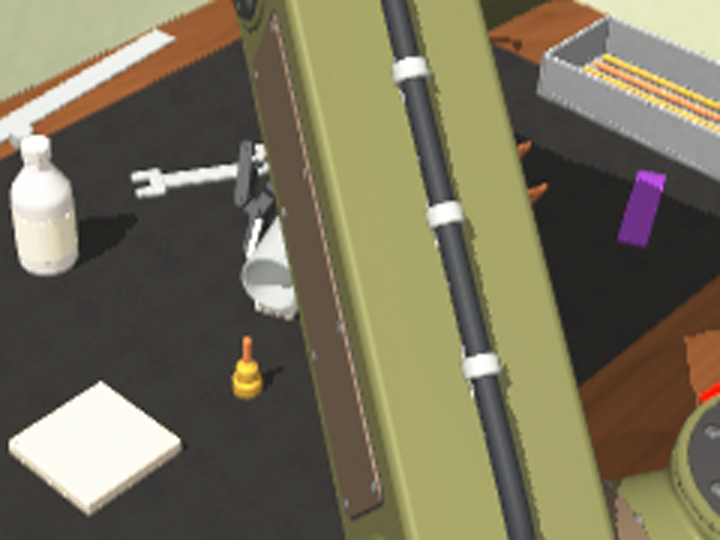

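The pot is seated on the V rest with its mouth towards the brick. The side force shows a small offset, so I'll ease over by 2 mm and then release.

```bash
python3 -m pendant '[{"hand":0.5,"xyz":[0,-0.002,0],"turn":[0,0,0]},{"hand":0.5,"xyz":[0,-0.002,0],"turn":[0,0,0]},{"hand":0.5,"xyz":[0,-0.002,0],"turn":[0,0,0]}]'
python3 -m pendant '[{"hand":0.75,"xyz":[0,-0.002,0],"turn":[0,0,0]},{"hand":0.75,"xyz":[0,-0.002,0],"turn":[0,0,0]},{"hand":1,"xyz":[0,-0.002,0],"turn":[0,0,0]},{"hand":1,"xyz":[0,-0.002,0],"turn":[0,0,0]},{"hand":1,"xyz":[0,-0.002,0],"turn":[0,0,0]},{"hand":1,"xyz":[0,-0.002,0],"turn":[0,0,0]}]'
python3 - <<'E'
from plan import *
p,r=pose(); go(p+[0,0,.15],r)
E
```

```text
clock: 8.0
position: [0.5474, -0.161, 0.0302]
ee_rot: [-3.139, -0.795, 1.974]
force: [1.4, -1.4, 4.7]
width: 0.661
clock: 8.6
position: [0.5455, -0.1619, 0.0302]
ee_rot: [-3.139, -0.795, 1.973]
force: [0.0, -1.0, -0.4]
width: 1.0
xyz [ 0.107  -0.0002 -0.1051] turn [0. 0. 0.]
```

```bash
python3 -m pendant '[{"hand":1,"xyz":[0.03,0,-0.03],"turn":[0,0,0]},{"hand":1,"xyz":[0.065,0,-0.065],"turn":[0,0,0]},{"hand":1,"xyz":[0.1,0,-0.1],"turn":[0,0,0]},{"hand":1,"xyz":[0.12,0,-0.12],"turn":[0,0,0]},{"hand":1,"xyz":[0.12,0,-0.12],"turn":[0,0,0]}]'
python3 - <<'E'
from plan import *
T3=tool(-m0,d(25),1); go(G(v+[0,0,.17],T3),T3); q=track(sensors.observe()["joints"],G(v+[0,0,.17],T3),T3)
E
```

```text
clock: 9.1
position: [0.5473, -0.1637, 0.2043]
ee_rot: [3.137, -0.789, 1.978]
force: [1.1, -0.0, 0.8]
width: 1.001
xyz [-0.0161  0.0025 -0.0019] turn [ 0.0039 -1.2249 -0.0034]
end [-0.22  0.29  1.68 -0.43  0.95 -0.42] err 0.0 max step 0.12 margin [2.51 1.08 0.84 0.61 0.95 1.62]
```

```bash
python3 -m pendant '[{"hand":1,"xyz":[-0.016,0.002,-0.002],"turn":[0.004,-1.225,-0.003]},{"hand":1,"xyz":[-0.016,0.002,-0.002],"turn":[0.004,-1.225,-0.003]},{"hand":1,"xyz":[-0.016,0.002,-0.002],"turn":[0.004,-1.225,-0.003]},{"hand":1,"xyz":[-0.016,0.002,-0.002],"turn":[0.004,-1.225,-0.003]},{"hand":1,"xyz":[-0.016,0.002,-0.002],"turn":[0.004,-1.225,-0.003]},{"hand":1,"xyz":[-0.016,0.002,-0.002],"turn":[0.004,-1.225,-0.003]},{"hand":1,"xyz":[-0.016,0.002,-0.002],"turn":[0.004,-1.225,-0.003]},{"hand":1,"xyz":[-0.016,0.002,-0.002],"turn":[0.004,-1.225,-0.003]},{"hand":1,"xyz":[-0.016,0.002,-0.002],"turn":[0.004,-1.225,-0.003]},{"hand":1,"xyz":[-0.016,0.002,-0.002],"turn":[0.004,-1.225,-0.003]}]'
python3 - <<'E'
from plan import *
i=snap("wrist","w5.png"); json.dump({k:np.array(w).tolist() for k,w in i.items()},open("w5.json","w"))
m=np.r_[m0,0];c=v
n=np.array([.918,.397,0])
print(proj(i,[c+m*.0375,c-m*.0375,c+n*.029,c-n*.029]))
T3=tool(-m0,d(25),1); go(G(v+[0,0,0],T3),T3)
E
```

```text
clock: 10.1
position: [0.5538, -0.1736, 0.1935]
ee_rot: [-3.14, 0.436, 1.981]
force: [0.1, -0.4, 0.1]
width: 1.001
[[317.73091654  70.01435761]
 [317.36835648 174.23770358]
 [359.60520581 126.90634772]
 [275.46510036 126.75416288]]
xyz [0.071  0.0007 0.154 ] turn [-0.0006 -0.0014  0.0009]
```

View pics/w5.png

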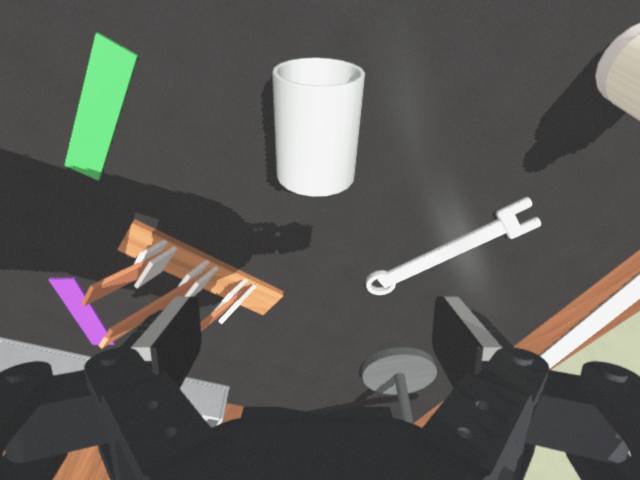

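The pot lies straight in the V rest. Its mouth ellipse is centred at (318.5,73) against a predicted (318,70). Next is the second grasp.

```bash
python3 -m pendant '[{"hand":1,"xyz":[0.02,0,0.044],"turn":[0,0,0]},{"hand":1,"xyz":[0.04,0,0.088],"turn":[0,0,0]},{"hand":1,"xyz":[0.06,0.001,0.13],"turn":[0,-0.001,0]},{"hand":1,"xyz":[0.071,0.001,0.154],"turn":[0,-0.001,0]},{"hand":1,"xyz":[0.071,0.001,0.154],"turn":[0,-0.001,0]},{"hand":1,"xyz":[0.071,0.001,0.154],"turn":[0,-0.001,0]}]'
python3 -m pendant '[{"hand":0.5,"xyz":[0,0,0],"turn":[0,0,0]},{"hand":0.5,"xyz":[0,0,0],"turn":[0,0,0]},{"hand":0.5,"xyz":[0,0,0],"turn":[0,0,0]},{"hand":0.5,"xyz":[0,0,0],"turn":[0,0,0]},{"hand":0.5,"xyz":[0,0,0],"turn":[0,0,0]}]' 50
python3 - <<'E'
from plan import *
p,r=pose(); print(p-r.as_matrix()[:,2]*.019, r.as_matrix())
i=cams.camera_info("wrist"); go(p+[0,0,.14],r)
j=json.load(open("w5.json"));c,dd=ray(j,318.5,73); 
# pot centre along m from mouth centre at axis height
mc=at(j,318.5,72.5,.0415); m=np.r_[m0,0]/np.linalg.norm(m0); print("mouth",mc,"centre",mc-m*.0375)
E
```

```text
clock: 10.75
position: [0.5553, -0.1748, 0.0249]
ee_rot: [-3.14, 0.436, 1.979]
force: [0.2, -0.1, 0.7]
width: 0.998
clock: 11.25
position: [0.5557, -0.1755, 0.027]
ee_rot: [-3.141, 0.438, 1.978]
force: [-6.3, -1.5, 9.9]
width: 0.666
[ 0.55254041 -0.16810512  0.04417067] [[-3.58860893e-01  9.18209960e-01  1.67658372e-01]
 [ 8.31678676e-01  3.96093964e-01 -3.89127424e-01]
 [-4.23709145e-01 -2.04722363e-04 -9.05798277e-01]]
xyz [-0.0593 -0.     -0.1268] turn [0. 0. 0.]
mouth [ 0.53765653 -0.13375539  0.0415    ] centre [ 0.55254156 -0.16817466  0.0415    ]
```

```bash
python3 - <<'E'
from plan import *
m=np.r_[m0,0]/np.linalg.norm(m0); x=np.cross(m,[0,0,1.]);Rp=R.from_matrix(np.array([x,np.cross(m,x),m]).T)
store(np.array([.5525,-.168,.0415]),Rp)
E
python3 -m pendant '[{"hand":0.5,"xyz":[-0.015,0,-0.032],"turn":[0,0,0]},{"hand":0.5,"xyz":[-0.035,0,-0.075],"turn":[0,0,0]},{"hand":0.5,"xyz":[-0.055,0,-0.118],"turn":[0,0,0]},{"hand":0.5,"xyz":[-0.064,0,-0.136],"turn":[0,0,0]},{"hand":0.5,"xyz":[-0.064,0,-0.136],"turn":[0,0,0]}]'
cat >> plan.py <<'E'
def up(az,tilt=65):
    T=tool(dirn(az),d(tilt),0); A=T*R.from_quat(json.load(open("grasp.json"))["R"]).inv(); z=A.apply([0,0,1]); c=np.cross(z,[0,0,1]); n=np.linalg.norm(c)
    return R.from_rotvec(c/n*np.arctan2(n,z[2]))*A
E
python3 - <<'E'
from plan import *
Rb=up(120); P,T=place([.522,.087,.014+.0375+.1],Rb); print(P,T.as_matrix()[:,2]); track(sensors.observe()["joints"],P,T,20); go(P,T)
E
```

```text
clock: 11.75
position: [0.5571, -0.1761, 0.1819]
ee_rot: [3.135, 0.442, 1.975]
force: [0.2, -0.4, -2.6]
width: 0.659
[0.51471939 0.09958531 0.14333701] [-0.45323449  0.78425082 -0.42370881]
end [-0.2   0.74  1.43  0.77  1.83 -0.88] err 0.0 max step 0.08 margin [2.78 1.1  0.85 0.69 0.97 1.67]
xyz [ 0.2606  0.0701 -0.0801] turn [ 0.0508  1.5731 -0.119 ]
```

```bash
python3 -m pendant '[{"hand":0.5,"xyz":[0.26,0.07,-0.08],"turn":[0.051,1.573,-0.119]},{"hand":0.5,"xyz":[0.26,0.07,-0.08],"turn":[0.051,1.573,-0.119]},{"hand":0.5,"xyz":[0.26,0.07,-0.08],"turn":[0.051,1.573,-0.119]},{"hand":0.5,"xyz":[0.26,0.07,-0.08],"turn":[0.051,1.573,-0.119]},{"hand":0.5,"xyz":[0.26,0.07,-0.08],"turn":[0.051,1.573,-0.119]},{"hand":0.5,"xyz":[0.26,0.07,-0.08],"turn":[0.051,1.573,-0.119]},{"hand":0.5,"xyz":[0.26,0.07,-0.08],"turn":[0.051,1.573,-0.119]},{"hand":0.5,"xyz":[0.26,0.07,-0.08],"turn":[0.051,1.573,-0.119]},{"hand":0.5,"xyz":[0.26,0.07,-0.08],"turn":[0.051,1.573,-0.119]},{"hand":0.5,"xyz":[0.26,0.07,-0.08],"turn":[0.051,1.573,-0.119]},{"hand":0.5,"xyz":[0.26,0.07,-0.08],"turn":[0.051,1.573,-0.119]},{"hand":0.5,"xyz":[0.26,0.07,-0.08],"turn":[0.051,1.573,-0.119]}]'
python3 - <<'E'
from plan import *
Rb=up(120); P,T=place([.522,.087,.014+.0375+.02],Rb); go(P,T)
E
```

```text
clock: 12.95
position: [0.5143, 0.0985, 0.141]
ee_rot: [-3.129, -1.137, 2.081]
force: [-0.3, -0.4, -1.2]
width: 0.662
xyz [-0.0701  0.0013  0.0333] turn [-0.0005 -0.0036 -0.0047]
```

```bash
python3 -m pendant '[{"hand":0.5,"xyz":[-0.035,0.001,0.017],"turn":[0,-0.004,-0.005]},{"hand":0.5,"xyz":[-0.07,0.001,0.033],"turn":[0,-0.004,-0.005]},{"hand":0.5,"xyz":[-0.07,0.001,0.033],"turn":[0,-0.004,-0.005]},{"hand":0.5,"xyz":[-0.07,0.001,0.033],"turn":[0,-0.004,-0.005]}]'
python3 - <<'E'
from plan import *
Rb=up(120); P,T=place([.522,.087,.014+.0375],Rb); go(P,T)
s=snap("scene","s2.png",(320,200,160,140),2.5); a=cv2.imread("pics/s2.png"); snap("side","d4.png",(200,200,160,140),2.5); b=cv2.imread("pics/d4.png"); cv2.imwrite("pics/sd.png",np.hstack([a,b]))
d=cams.camera_info("side")
for i,o in ((s,(320,200)),(d,(200,200))):
    c=[.522,.087]; print(np.round((proj(i,[[*c,.0715+.0375],[*c,.034],[*c,.014],[c[0]-.05,c[1]-.05,.014],[c[0]+.05,c[1]-.05,.014],[c[0]+.05,c[1]+.05,.014],[c[0]-.05,c[1]+.05,.014]])-o)*2.5,0).tolist())
E
```

```text
clock: 13.35
position: [0.5147, 0.0994, 0.0645]
ee_rot: [-3.139, -1.132, 2.093]
force: [0.7, -0.2, -2.5]
width: 0.665
xyz [-0.0191  0.0001  0.0091] turn [-0.0008  0.0016  0.0002]
[[132.0, 143.0], [128.0, 203.0], [128.0, 218.0], [96.0, 174.0], [62.0, 238.0], [162.0, 265.0], [191.0, 198.0]]
[[171.0, 93.0], [177.0, 151.0], [179.0, 166.0], [251.0, 166.0], [185.0, 116.0], [106.0, 166.0], [172.0, 220.0]]
```

View pics/sd.png

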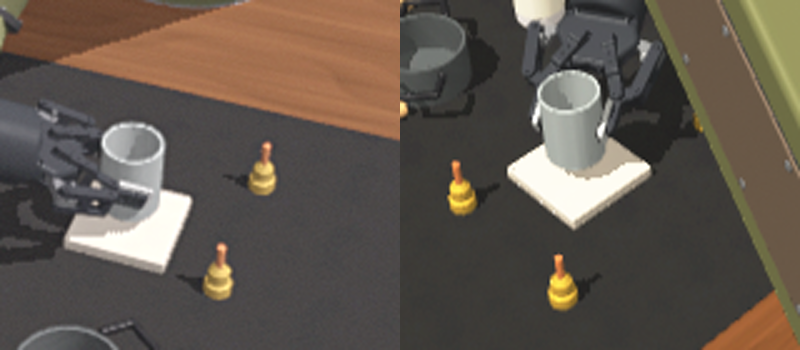

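The pot hangs upright over the brick, rim centre at (133,143) as predicted. The brick corners are within about 2–3 mm of the assumed ones, so I shift +1.5 mm in y and lower.

```bash
python3 - <<'E'
from plan import *
Rb=up(120); P,T=place([.521,.0885,.014+.0375+.001],Rb); go(P,T)
E
python3 -m pendant '[{"hand":0.5,"xyz":[-0.008,0,0.004],"turn":[0,0,0]},{"hand":0.5,"xyz":[-0.013,0.0,0.008],"turn":[-0.001,0.002,0]},{"hand":0.5,"xyz":[-0.018,0.0,0.01],"turn":[-0.001,0.002,0]},{"hand":0.5,"xyz":[-0.018,0.0,0.01],"turn":[-0.001,0.002,0]},{"hand":0.5,"xyz":[-0.018,0.0,0.01],"turn":[-0.001,0.002,0]}]'
python3 - <<'E'
from plan import *
Rb=up(120); P,T=place([.521,.0885,.014+.0375],Rb); go(P,T)
E
```

```text
xyz [-0.0183 -0.0005  0.0113] turn [0.0004 0.0032 0.0024]
clock: 13.95
position: [0.5147, 0.1004, 0.045]
ee_rot: [3.138, -1.132, 2.098]
force: [0.2, -0.2, -2.2]
width: 0.661
xyz [-0.0011 -0.0005  0.0017] turn [0.0013 0.0009 0.0022]
```

```bash
python3 -m pendant '[{"hand":0.5,"xyz":[-0.0015,0,0.001],"turn":[0.001,0.001,0.002]},{"hand":0.5,"xyz":[-0.0015,0,0.001],"turn":[0.001,0.001,0.002]},{"hand":0.5,"xyz":[-0.0015,0,0.001],"turn":[0.001,0.001,0.002]}]'
python3 -m pendant '[{"hand":0.5,"xyz":[-0.0015,0,0.0007],"turn":[0,0,0]},{"hand":0.5,"xyz":[-0.0015,0,0.0007],"turn":[0,0,0]},{"hand":0.5,"xyz":[-0.0015,0,0.0007],"turn":[0,0,0]}]'
```

```text
clock: 14.25
position: [0.5146, 0.1006, 0.0433]
ee_rot: [-3.14, -1.133, 2.093]
force: [0.2, 0.4, -1.7]
width: 0.666
clock: 14.55
position: [0.5147, 0.1005, 0.0428]
ee_rot: [3.14, -1.135, 2.096]
force: [-2.6, -1.9, 8.8]
width: 0.662
```

```bash
python3 -m pendant '[{"hand":0.75,"xyz":[0,0,0],"turn":[0,0,0]},{"hand":0.8,"xyz":[0,0,0],"turn":[0,0,0]},{"hand":1,"xyz":[0,0,0],"turn":[0,0,0]},{"hand":1,"xyz":[0,0,0],"turn":[0,0,0]},{"hand":1,"xyz":[0,0,0],"turn":[0,0,0]},{"hand":1,"xyz":[0,0,-0.03],"turn":[0,0,0]},{"hand":1,"xyz":[0,0,-0.07],"turn":[0,0,0]},{"hand":1,"xyz":[0,0,-0.11],"turn":[0,0,0]},{"hand":1,"xyz":[0,0,-0.11],"turn":[0,0,0]},{"hand":1,"xyz":[0.1,0,-0.16],"turn":[0,0,0]},{"hand":1,"xyz":[0.1,0,-0.16],"turn":[0,0,0]},{"hand":1,"xyz":[0.1,0,-0.16],"turn":[0,0,0]}]'
python3 - <<'E'
from plan import *
i=snap("wrist","w6.png"); json.dump({k:np.array(w).tolist() for k,w in i.items()},open("w6.json","w"))
c=[.521,.0885]; print(np.round(proj(i,[[*c,.014+.075],[*c,.014],[c[0]-.05,c[1]-.05,.014],[c[0]+.05,c[1]-.05,.014],[c[0]+.05,c[1]+.05,.014],[c[0]-.05,c[1]+.05,.014]]),0).tolist())
E
```

```text
clock: 15.75
position: [0.5668, 0.0115, 0.2059]
ee_rot: [3.128, -1.13, 2.108]
force: [0.2, -0.0, 0.0]
width: 0.992
[[314.0, 314.0], [314.0, 367.0], [234.0, 386.0], [337.0, 448.0], [387.0, 349.0], [296.0, 307.0]]
```

View pics/w6.png

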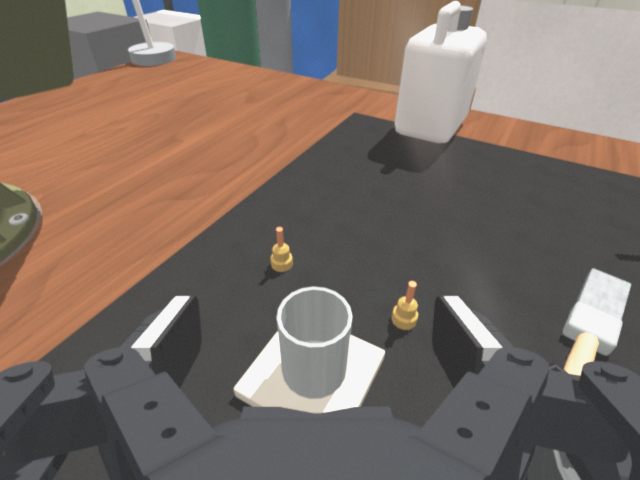

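The pot stands upright in the middle of the brick, rim centre at (315,320) and brick corners within a few pixels of prediction. Now the long strip: I'll triangulate its top from the readings already taken.

Run:
```python
from plan import *
w=json.load(open("w1.json")); s=cams.camera_info("scene"); w5=json.load(open("w5.json"))
print("rim",at(json.load(open("w6.json")),315,320,.089))
def tri(*o):
    A=np.zeros((3,3));b=np.zeros(3);L=[]
    for i,u,v in o:
        c,dd=ray(i,u,v);dd=dd/np.linalg.norm(dd);M=np.eye(3)-np.outer(dd,dd);A+=M;b+=M@c;L.append((c,M))
    x=np.linalg.solve(A,b);return x,[round(np.linalg.norm(M@(x-c)),4) for c,M in L]
print(tri((w,456.5,282.5),(s,221.1,202.3)))
# w5: top end of long strip near (106,342)
print(tri((w,456.5,282.5),(w5,106,342)),tri((w,456.5,282.5),(w5,106,342),(s,221.1,202.3)))
# slot mid/fins: rack centre nominal
q=sensors.observe()["joints"]
x=np.array([.9746,-.2238,0]);a=-x[:2]
top=np.array([.4647,-.3662,.117])
for f in (0,1):
    T=tool(x[:2],d(25),f); print(f,T.as_matrix()[:,1]); z=T.as_matrix()[:,2]
    k=track(q,top-z*.08,T,20);k=track(k,top+z*.04,T);k=track(k,top-z*.1,T)
    for fl in (0,1):
        for az in (0,45,90,135):
            T5=tool(dirn(az),1e-3,fl);print(f,fl,az,end=" ");track(k,[.521,.0885,.3],T5)
```

```text
rim [0.52484592 0.08365256 0.089     ]
(array([ 0.45140839, -0.36764729,  0.11197391]), [np.float64(0.0007), np.float64(0.0007)])
(array([ 0.45471098, -0.36655597,  0.11530822]), [np.float64(0.0023), np.float64(0.0023)]) (array([ 0.45473235, -0.36557374,  0.11529987]), [np.float64(0.0025), np.float64(0.0024), np.float64(0.0014)])
0 [-2.23807654e-01 -9.74633333e-01 -6.93889390e-18]
end [-0.87  0.19  1.81  0.36  0.81  0.72] err 0.0 max step 0.14 margin [2.16 0.98 0.71 1.4  0.81 1.8 ]
end [-0.81  0.44  1.78  0.43  0.6   0.67] err 0.0 max step 0.02 margin [2.17 1.   0.71 1.4  0.6  1.83]
end [-0.88  0.16  1.81  0.35  0.85  0.73] err 0.0 max step 0.03 margin [2.15 0.95 0.71 1.39 0.61 1.82]
0 0 0 end [ 0.1   0.21  1.48 -0.    1.46  1.67] err 0.0 max step 0.1 margin [2.23 0.82 0.68 1.03 0.88 0.88]
0 0 45 end [0.1  0.21 1.48 0.   1.46 0.88] err 0.0 max step 0.09 margin [2.22 0.83 0.68 1.04 0.89 1.66]
0 0 90 end [0.1  0.21 1.48 0.   1.46 0.1 ] err 0.0 max step 0.09 margin [2.21 0.83 0.69 1.04 0.89 1.89]
0 0 135 end [ 0.1   0.21  1.48  0.    1.46 -0.69] err 0.0 max step 0.14 margin [2.2  0.84 0
[... 989 characters left out ...]
.34 margin [2.24 0.81 0.65 0.9  0.83 0.46]
1 0 90 end [0.1  0.21 1.48 0.   1.46 0.1 ] err 0.0 max step 0.26 margin [2.24 0.82 0.66 0.96 0.85 0.39]
1 0 135 end [ 0.1   0.21  1.48  0.    1.46 -0.69] err 0.0 max step 0.18 margin [2.23 0.82 0.67 1.   0.87 0.31]
1 1 0 end [ 0.1   0.21  1.48 -0.    1.46 -1.47] err 0.0 max step 0.1 margin [2.23 0.82 0.68 1.03 0.88 0.23]
1 1 45 end [ 0.1   0.21  1.48  0.    1.46 -2.26] err 0.0 max step 0.09 margin [2.22 0.83 0.68 1.04 0.89 0.15]
1 1 90 end [ 0.21  0.18  1.52 -0.22  1.39 -2.55] err 0.4163 max step 0.1 margin [2.21 0.83 0.69 0.82 0.89 0.  ]
1 1 135 end [ 0.39  0.01  1.89 -0.83  0.9  -2.55] err 0.977 max step 0.14 margin [2.21 0.79 0.63 0.21 0.9  0.  ]
```

```bash
cat >> plan.py <<'E'
xr=np.array([.9746,-.2238,0])
def TS(lean): return tool(xr[:2],d(lean),0)*R.from_rotvec([0,0,-np.pi/2])
E
python3 - <<'E'
from plan import *
q=sensors.observe()["joints"]; top=np.array([.4545,-.366,.1145]); T=TS(28); z=T.as_matrix()[:,2]; print(T.as_matrix())
hi_=top-z*.075; k=track(q,hi_,T,20); go(hi_,T); k=track(k,top+z*.037,T); k=track(k,top-z*.12+[0,0,.05],T)
for az in (0,-30,-60,-90): 
    T5=tool(dirn(az),1e-3,0);print(az,end=" ");track(k,[.521,.0885,.3],T5)
E
```

```text
[[ 2.23807654e-01  8.60550155e-01  4.57562634e-01]
 [ 9.74633333e-01 -1.97610430e-01 -1.05071329e-01]
 [ 5.55111512e-17  4.69471563e-01 -8.82947593e-01]]
end [-0.9   0.17  1.88  0.45  0.75 -0.95] err 0.0 max step 0.08 margin [2.13 0.96 0.64 1.46 0.75 1.6 ]
xyz [-0.126  -0.3121 -0.2133] turn [-0.8377 -1.2388  0.4003]
end [-0.84  0.42  1.83  0.54  0.55 -1.03] err 0.0 max step 0.02 margin [2.13 0.98 0.65 1.49 0.55 1.52]
end [-0.93  0.03  1.81  0.38  0.95 -0.88] err 0.0 max step 0.04 margin [2.1  0.82 0.67 1.42 0.58 1.54]
0 end [ 0.1   0.21  1.48 -0.    1.46  1.67] err 0.0 max step 0.26 margin [2.19 0.73 0.67 0.95 0.94 0.88]
-30 end [ 0.1   0.21  1.48 -0.    1.46  2.19] err 0.0 max step 0.32 margin [2.19 0.72 0.66 0.91 0.93 0.36]
-60 end [0.06 0.2  1.49 0.07 1.45 2.55] err 0.1427 max step 0.38 margin [2.2  0.71 0.64 0.86 0.91 0.  ]
-90 end [-0.07  0.13  1.61  0.34  1.31  2.55] err 0.573 max step 0.44 margin [2.2  0.7  0.63 0.8  0.88 0.  ]
```

```bash
python3 -m pendant '[{"hand":0.3,"xyz":[-0.126,-0.312,-0.213],"turn":[-0.838,-1.239,0.4]},{"hand":0.3,"xyz":[-0.126,-0.312,-0.213],"turn":[-0.838,-1.239,0.4]},{"hand":0.3,"xyz":[-0.126,-0.312,-0.213],"turn":[-0.838,-1.239,0.4]},{"hand":0.3,"xyz":[-0.126,-0.312,-0.213],"turn":[-0.838,-1.239,0.4]},{"hand":0.3,"xyz":[-0.126,-0.312,-0.213],"turn":[-0.838,-1.239,0.4]},{"hand":0.3,"xyz":[-0.126,-0.312,-0.213],"turn":[-0.838,-1.239,0.4]},{"hand":0.3,"xyz":[-0.126,-0.312,-0.213],"turn":[-0.838,-1.239,0.4]},{"hand":0.3,"xyz":[-0.126,-0.312,-0.213],"turn":[-0.838,-1.239,0.4]},{"hand":0.3,"xyz":[-0.126,-0.312,-0.213],"turn":[-0.838,-1.239,0.4]},{"hand":0.3,"xyz":[-0.126,-0.312,-0.213],"turn":[-0.838,-1.239,0.4]},{"hand":0.3,"xyz":[-0.126,-0.312,-0.213],"turn":[-0.838,-1.239,0.4]},{"hand":0.3,"xyz":[-0.126,-0.312,-0.213],"turn":[-0.838,-1.239,0.4]}]'
python3 - <<'E'
from plan import *
top=np.array([.4545,-.366,.1145]); T=TS(28); z=T.as_matrix()[:,2]; go(top-z*.075,T)
i=snap("wrist","w7.png"); json.dump({k:np.array(w).tolist() for k,w in i.items()},open("w7.json","w"))
b=np.array([.514,-.3775,.008]);Y=np.array([.2238,.9746,0])
print(np.round(proj(i,[top+Y*.014,top-Y*.014,b+Y*.014,b-Y*.014]),0).tolist())
a=cv2.imread("pics/w7.png"); snap("scene","s7.png",(170,180,130,120),4); b=cv2.imread("pics/s7.png"); print(b.shape)
E
```

```text
clock: 17.0
position: [0.4195, -0.3565, 0.1791]
ee_rot: [2.654, -0.0, 1.346]
force: [0.4, -0.9, 0.6]
width: 0.3
xyz [-0.0014  0.0017 -0.0009] turn [-0.0013 -0.0007  0.0006]
[[319.0, 230.0], [319.0, 275.0], [322.0, 194.0], [322.0, 225.0]]
(480, 520, 3)
```

Run:
```python
import cv2
a=cv2.imread("pics/w7.png"); cv2.imwrite("pics/w7c.png",cv2.resize(a[120:360,160:480],None,fx=2.5,fy=2.5,interpolation=cv2.INTER_CUBIC))
```

```text
(no output)
```

View pics/w7c.png

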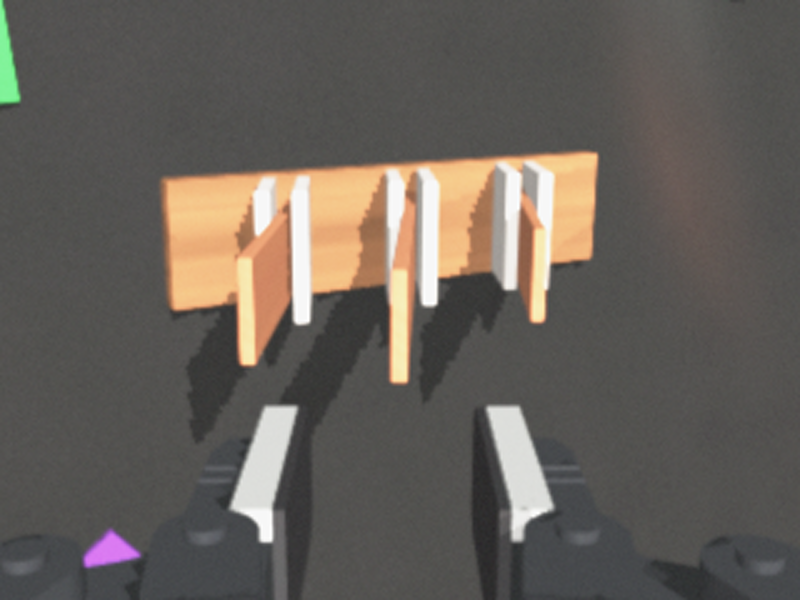

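The long strip's top end is centred at crop (400,323), i.e. wrist px (320,249), against a predicted (319,252), and it sits between the jaws. Both neighbours are clear of the fingers.

```bash
python3 -m pendant '[{"hand":0.3,"xyz":[0,0.001,0.03],"turn":[0,0,0]},{"hand":0.3,"xyz":[0,0.002,0.06],"turn":[0,0,0]},{"hand":0.3,"xyz":[0,0.002,0.09],"turn":[0,0,0]},{"hand":0.3,"xyz":[0,0.002,0.111],"turn":[0,0,0]},{"hand":0.3,"xyz":[0,0.002,0.111],"turn":[0,0,0]},{"hand":0.3,"xyz":[0,0.002,0.111],"turn":[0,0,0]}]'
python3 -m pendant '[{"hand":0.15,"xyz":[0,0,0],"turn":[0,0,0]},{"hand":0.0,"xyz":[0,0,0],"turn":[0,0,0]},{"hand":0.0,"xyz":[0,0,0],"turn":[0,0,0]},{"hand":0.0,"xyz":[0,0,0],"turn":[0,0,0]},{"hand":0.0,"xyz":[0,0,0],"turn":[0,0,0]}]' 50
python3 - <<'E'
from plan import *
p,r=pose(); z=r.as_matrix()[:,2]; top=np.array([.4545,-.366,.1145]); print("tcp below top",(p-top)@z, "lat",r.inv().apply(top-p))
s=TS(25).as_matrix()[:,2]; go(p-s*.06,r)
E
```

```text
clock: 17.7
position: [0.4725, -0.3694, 0.0826]
ee_rot: [2.656, -0.002, 1.348]
force: [-0.1, -0.2, 0.6]
width: 0.304
clock: 18.2
position: [0.4731, -0.3701, 0.0845]
ee_rot: [2.652, -0.0, 1.347]
force: [2.7, 0.2, 6.3]
width: 0.036
tcp below top 0.03546049067787421 lat [-7.71446796e-05 -2.72072159e-03 -3.54604907e-02]
xyz [ 0.0001  0.0032 -0.0599] turn [0. 0. 0.]
```

```bash
python3 -m pendant '[{"hand":0,"xyz":[0,0.001,-0.015],"turn":[0,0,0]},{"hand":0,"xyz":[0,0.0015,-0.03],"turn":[0,0,0]},{"hand":0,"xyz":[0,0.003,-0.05],"turn":[0,0,0]},{"hand":0,"xyz":[0,0.003,-0.07],"turn":[0,0,0]},{"hand":0,"xyz":[0,0.02,-0.105],"turn":[0,0,0]},{"hand":0,"xyz":[0,0.042,-0.145],"turn":[0,0,0]},{"hand":0,"xyz":[0,0.06,-0.18],"turn":[0,0,0]},{"hand":0,"xyz":[0,0.06,-0.18],"turn":[0,0,0]}]'
python3 - <<'E'
from plan import *
b=[.521,.0885]
q=sensors.observe()["joints"]
i=cams.camera_info("wrist");a=cams.get_image("wrist");cv2.imwrite("pics/w8.png",a)
for az in (0,15,-30,167): 
    T=tool(dirn(az),1e-3,0);print(az,end=" ");k=track(q,[*b,.33],T);track(k,[*b,.1],T);go([*b,.30],T)
for lean in (20,25): print(lean,end=" ");T=TS(lean)
# find strip in wrist image: copper mask stats in finger region
h=cv2.cvtColor(a,cv2.COLOR_BGR2HSV);print("centre px",a[250:420:20,318].tolist())
E
```

```text
clock: 19.0
position: [0.4428, -0.3642, 0.2781]
ee_rot: [2.645, 0.005, 1.347]
force: [1.1, 0.4, -2.0]
width: 0.037
0 end [ 0.1   0.19  1.42 -0.    1.52  1.67] err 0.0 max step 0.25 margin [2.24 0.78 0.76 0.95 0.94 0.88]
end [ 0.1   0.4   1.72 -0.    1.02  1.67] err 0.0 max step 0.04 margin [2.93 0.99 0.8  1.04 1.02 0.88]
xyz [ 0.4582 -0.008  -0.0347] turn [ 0.4167 -0.3285  1.3191]
15 end [0.1  0.19 1.42 0.   1.52 1.41] err 0.0 max step 0.22 margin [2.24 0.79 0.76 0.96 0.95 1.14]
end [0.1  0.4  1.72 0.   1.02 1.41] err 0.0 max step 0.04 margin [2.93 0.99 0.8  1.04 1.02 1.14]
xyz [ 0.4582 -0.008  -0.0347] turn [ 0.4442 -0.2639  1.0635]
-30 end [ 0.1   0.19  1.42 -0.    1.52  2.19] err 0.0 max step 0.31 margin [2.25 0.78 0.75 0.91 0.93 0.36]
end [ 0.1   0.4   1.71 -0.    1.02  2.19] err 0.0 max step 0.04 margin [2.93 0.99 0.81 1.04 1.02 0.36]
xyz [ 0.4582 -0.008  -0.0347] turn [ 0.3408 -0.4573  1.8287]
167 end [ 0.1   0.2   1.42  0.    1.52 -1.25] err 0.0 max step 0.09 margin [2.22 0.8  0.78 1.04 0.99 1.3 ]
end [ 0.1   0.4   1.71  0.    1.03 -1.25] err 0.0 max step 0.04 margin [2.93 0.99 0.81 1.04 1.03 1.3 ]
xyz [ 0.4582 -0.008  -0.0347] turn [ 0.3855  0.3885 -1.5319]
20 25 centre px [[118, 163, 234], [121, 163, 236], [122, 167, 236], [180, 234, 247], [163, 222, 247], [118, 161, 233], [115, 156, 229], [127, 205, 234], [237, 235, 234]]
```

Run:
```python
from plan import *
T=TS(12); z=T.as_matrix()[:,2]; B=np.array([.523,.086,.018]); P=B-z*.0845
q=sensors.observe()["joints"]; k=track(q,P-z*.14,T,20); track(k,P,T,6); go(P-z*.14,T); print(P)
```

```text
end [ 0.16  0.05  1.81 -0.09  1.09  0.42] err 0.0 max step 0.07 margin [2.19 0.72 0.61 0.95 0.93 1.79]
end [ 0.14  0.29  1.89 -0.11  0.77  0.43] err 0.0 max step 0.05 margin [2.87 0.88 0.63 0.93 0.77 2.12]
xyz [ 0.4565 -0.0764 -0.0006] turn [0.2835 0.0019 0.0031]
[0.50587712 0.08993197 0.10065347]
```

```bash
python3 -m pendant '[{"hand":0,"xyz":[0.456,-0.076,0],"turn":[0.283,0.002,0.003]},{"hand":0,"xyz":[0.456,-0.076,0],"turn":[0.283,0.002,0.003]},{"hand":0,"xyz":[0.456,-0.076,0],"turn":[0.283,0.002,0.003]},{"hand":0,"xyz":[0.456,-0.076,0],"turn":[0.283,0.002,0.003]},{"hand":0,"xyz":[0.456,-0.076,0],"turn":[0.283,0.002,0.003]},{"hand":0,"xyz":[0.456,-0.076,0],"turn":[0.283,0.002,0.003]},{"hand":0,"xyz":[0.456,-0.076,0],"turn":[0.283,0.002,0.003]},{"hand":0,"xyz":[0.456,-0.076,0],"turn":[0.283,0.002,0.003]},{"hand":0,"xyz":[0.456,-0.076,0],"turn":[0.283,0.002,0.003]},{"hand":0,"xyz":[0.456,-0.076,0],"turn":[0.283,0.002,0.003]},{"hand":0,"xyz":[0.456,-0.076,0],"turn":[0.283,0.002,0.003]},{"hand":0,"xyz":[0.456,-0.076,0],"turn":[0.283,0.002,0.003]}]'
python3 - <<'E'
from plan import *
T=TS(12); z=T.as_matrix()[:,2]; B=np.array([.523,.086,.018]); P=B-z*.0845
go(P-z*.06,T); go(P,T)
p,r=pose(); rz=r.as_matrix()[:,2]; Y=r.as_matrix()[:,0]
L=[p+rz*.0845,p+rz*.0845+Y*.014,p+rz*.0845-Y*.014,p-rz*.0355,[.523,.086,.089]]
# copper pixels
for n in ("scene","side"):
    i=cams.camera_info(n);a=cams.get_image(n);cv2.imwrite(f"pics/{n}9.png",a)
    pr=proj(i,L);print(n,"pred base,±,top,rim",np.round(pr,1).tolist())
    c=pr[0];x0,y0=int(c[0])-25,int(c[1])-45
    h=cv2.cvtColor(a[y0:y0+90,x0:x0+50],cv2.COLOR_BGR2HSV); m=((h[...,0]<14)&(h[...,1]>110)&(h[...,2]>80)).astype(np.uint8)
    nl,lb,st,ce=cv2.connectedComponentsWithStats(m)
    for k in range(1,nl):
        if st[k,4]>15: print("  blob x,y,w,h,n",st[k,0]+x0,st[k,1]+y0,st[k,2:].tolist())
E
```

```text
clock: 20.25
position: [0.4777, 0.0951, 0.2365]
ee_rot: [2.933, 0.001, 1.345]
force: [-0.7, -0.0, -1.6]
width: 0.04
xyz [ 0.0013 -0.0002  0.0788] turn [-0.0008  0.0006  0.0004]
xyz [ 0.0013 -0.0002  0.1388] turn [-0.0008  0.0006  0.0004]
scene pred base,±,top,rim [[378.7, 235.8], [384.0, 237.9], [373.5, 233.8], [387.0, 187.8], [371.7, 264.0]]
  blob x,y,w,h,n 353 190 [50, 49, 1752]
side pred base,±,top,rim [[273.2, 228.8], [267.5, 231.0], [278.8, 226.6], [274.6, 191.9], [269.1, 243.2]]
  blob x,y,w,h,n 267 193 [13, 39, 316]
```

The side view shows the strip's lower end at x 267–280, y 232, exactly as predicted, so I insert it step by step.

```bash
python3 -m pendant '[{"hand":0,"xyz":[0.001,0,0.03],"turn":[0,0,0]},{"hand":0,"xyz":[0.001,0,0.055],"turn":[0,0,0]},{"hand":0,"xyz":[0.001,0,0.075],"turn":[0,0,0]},{"hand":0,"xyz":[0.001,0,0.09],"turn":[0,0,0]},{"hand":0,"xyz":[0.001,0,0.1],"turn":[0,0,0]},{"hand":0,"xyz":[0.001,0,0.1],"turn":[0,0,0]}]'
```

```text
clock: 20.95
position: [0.4982, 0.0898, 0.1382]
ee_rot: [2.934, 0.001, 1.342]
force: [-1.4, 0.1, -2.3]
width: 0.041
```

Run:
```python
from plan import *
p,r=pose(); rz=r.as_matrix()[:,2]; print("base est",p+rz*.0845,"at rim h", p+rz*((.089-p[2])/rz[2]))
for n in ("scene","side"):
    i=cams.camera_info(n);a=cams.get_image(n);cv2.imwrite(f"pics/{n}10.png",a)
    # rim ellipse prediction vs pale pot pixels: pot silhouette columns
    c=proj(i,[[.523,.086,.05]])[0].astype(int); g=cv2.cvtColor(a,cv2.COLOR_BGR2HSV)[c[1]]
    print(n,c.tolist(),"row S,V",[(k,int(g[k,1]),int(g[k,2])) for k in range(c[0]-20,c[0]+21,2)])
    t=np.linspace(0,2*np.pi,40);q=proj(i,[[.523+.029*np.cos(x),.086+.029*np.sin(x),.05] for x in t]);print("pred silhouette",q[:,0].min(),q[:,0].max())
```

```text
base est [0.51513168 0.08576802 0.0554908 ] at rim h [0.50826127 0.08739978 0.089     ]
scene [371, 276] row S,V [(351, 14, 71), (353, 11, 45), (355, 27, 168), (357, 25, 192), (359, 28, 191), (361, 7, 117), (363, 8, 122), (365, 4, 126), (367, 4, 127), (369, 6, 137), (371, 0, 143), (373, 5, 160), (375, 2, 165), (377, 3, 176), (379, 3, 177), (381, 3, 184), (383, 4, 186), (385, 24, 210), (387, 27, 177), (389, 26, 118), (391, 22, 80)]
pred silhouette 359.04220048529635 383.22305502352066
side [270, 255] row S,V [(250, 23, 68), (252, 16, 65), (254, 12, 66), (256, 23, 68), (258, 10, 199), (260, 11, 204), (262, 8, 204), (264, 11, 200), (266, 13, 195), (268, 11, 192), (270, 12, 187), (272, 12, 175), (274, 13, 160), (276, 10, 147), (278, 13, 142), (280, 11, 136), (282, 45, 208), (284, 47, 180), (286, 23, 45), (288, 24, 43), (290, 18, 43)]
pred silhouette 258.1976258332345 282.5759923242641
```

```bash
python3 -m pendant '[{"hand":0,"xyz":[0.002,0,0.015],"turn":[0,0,0]},{"hand":0,"xyz":[0.002,0,0.028],"turn":[0,0,0]},{"hand":0,"xyz":[0.002,0,0.034],"turn":[0,0,0]},{"hand":0,"xyz":[0.002,0,0.036],"turn":[0,0,0]},{"hand":0,"xyz":[0.002,0,0.036],"turn":[0,0,0]}]'
python3 -m pendant '[{"hand":0,"xyz":[0,0,0.002],"turn":[0,0,0]},{"hand":0,"xyz":[0,0,0.002],"turn":[0,0,0]},{"hand":0,"xyz":[0,0,0.002],"turn":[0,0,0]}]'
```

```text
clock: 21.55
position: [0.5065, 0.0906, 0.1046]
ee_rot: [2.932, 0.0, 1.343]
force: [-0.8, 0.5, -0.6]
width: 0.034
clock: 21.85
position: [0.507, 0.0905, 0.1029]
ee_rot: [2.931, 0.0, 1.343]
force: [0.7, -0.6, -0.7]
width: 0.041
```

```bash
python3 -m pendant '[{"hand":0,"xyz":[0,0,0.002],"turn":[0,0,0]},{"hand":0,"xyz":[0,0,0.002],"turn":[0,0,0]},{"hand":0,"xyz":[0,0,0.002],"turn":[0,0,0]}]'
python3 -m pendant '[{"hand":0,"xyz":[0,0,0.0015],"turn":[0,0,0]},{"hand":0,"xyz":[0,0,0.0015],"turn":[0,0,0]},{"hand":0,"xyz":[0,0,0.0015],"turn":[0,0,0]}]'
```

```text
clock: 22.15
position: [0.5079, 0.0906, 0.1025]
ee_rot: [2.929, -0.001, 1.343]
force: [-7.6, 0.9, 18.6]
width: 0.041
clock: 22.45
position: [0.5084, 0.0906, 0.1026]
ee_rot: [2.928, -0.001, 1.343]
force: [-10.5, 0.3, 21.0]
width: 0.039
```

```bash
python3 -m pendant '[{"hand":0,"xyz":[0,0,-0.0015],"turn":[0,0,0]},{"hand":0.1,"xyz":[0,0,-0.0015],"turn":[0,0,0]},{"hand":0.2,"xyz":[0,0,-0.0015],"turn":[0,0,0]},{"hand":0.35,"xyz":[0,0,-0.0015],"turn":[0,0,0]},{"hand":0.35,"xyz":[0,0,-0.0015],"turn":[0,0,0]},{"hand":0.35,"xyz":[0,0,-0.0015],"turn":[0,0,0]}]'
python3 -m pendant '[{"hand":0.4,"xyz":[0,0,-0.01],"turn":[0,0,0]},{"hand":0.4,"xyz":[0,0,-0.03],"turn":[0,0,0]},{"hand":0.4,"xyz":[0,0,-0.06],"turn":[0,0,0]},{"hand":0.4,"xyz":[0,0,-0.1],"turn":[0,0,0]},{"hand":0.4,"xyz":[0,0,-0.14],"turn":[0,0,0]},{"hand":0.4,"xyz":[0,0,-0.17],"turn":[0,0,0]},{"hand":0.4,"xyz":[0,0,-0.17],"turn":[0,0,0]}]'
python3 - <<'E'
from plan import *
for n,xr_,yr in (("side",(235,310),(170,300)),("scene",(335,420),(190,320)),("wrist",(180,460),(0,400))):
    i=cams.camera_info(n);a=cams.get_image(n);cv2.imwrite(f"pics/{n}_end.png",a)
    h=cv2.cvtColor(a,cv2.COLOR_BGR2HSV)[yr[0]:yr[1],xr_[0]:xr_[1]]; m=((h[...,0]<16)&(h[...,1]>110)&(h[...,2]>80)).astype(np.uint8)
    nl,lb,st,ce=cv2.connectedComponentsWithStats(m)
    print(n,[(st[k,0]+xr_[0],st[k,1]+yr[0],*st[k,2:].tolist()) for k in range(1,nl) if st[k,4]>25])
    s=np.array([-.9746,.2238,0])*np.sin(d(17))+np.array([0,0,np.cos(d(17))])
    print("  pred top(17deg) , rim left/right", np.round(proj(i,[np.array([.523,.088,.018])+s*.12,[.522,.0885,.089],[.522-.029,.0885,.089],[.522+.029,.0885,.089],[.522,.0885+.029,.089],[.522,.0885-.029,.089]]),0).tolist())
    c=proj(i,[[.522,.0885,.05]])[0].astype(int); g=cv2.cvtColor(a,cv2.COLOR_BGR2HSV)[c[1],:,2]; 
    print("  row",c.tolist(),g[c[0]-20:c[0]+22:2].tolist())
E
```

```text
clock: 23.05
position: [0.5081, 0.0907, 0.104]
ee_rot: [2.929, -0.001, 1.343]
force: [0.0, -0.1, -0.0]
width: 0.351
clock: 23.75
position: [0.4735, 0.0991, 0.2751]
ee_rot: [2.922, -0.004, 1.343]
force: [0.3, 0.2, -1.2]
width: 0.398
side [(np.int32(235), np.int32(170), 11, 6, 35), (np.int32(266), np.int32(236), 14, 15, 119)]
  pred top(17deg) , rim left/right [[274.0, 238.0], [269.0, 244.0], [277.0, 250.0], [261.0, 238.0], [259.0, 250.0], [278.0, 238.0]]
  row [269, 255] [70, 71, 70, 71, 144, 208, 211, 210, 205, 199, 198, 185, 177, 156, 151, 145, 142, 203, 97, 45, 46]
scene [(np.int32(335), np.int32(190), 85, 53, 2999), (np.int32(370), np.int32(240), 18, 31, 324), (np.int32(406), np.int32(297), 5, 10, 28)]
  pred top(17deg) , rim left/right [[381.0, 242.0], [373.0, 264.0], [377.0, 257.0], [369.0, 272.0], [385.0, 267.0], [361.0, 261.0]]
  row [372, 276] [45, 72, 193, 189, 144, 118, 124, 123, 135, 140, 151, 162, 172, 176, 179, 186, 205, 207, 162, 92, 76]
wrist [(np.int32(337), np.int32(78), 14, 12, 112), (np.int32(295), np.int32(188), 23, 55, 728), (np.int32(311), np.int32(330), 11, 17, 114)]
  pred top(17deg) , rim left/right [[298.0, 225.0], [328.0, 211.0], [296.0, 220.0], [360.0, 203.0], [321.0, 179.0], [335.0, 242.0]]
  row [318, 203] [174, 186, 180, 144, 128, 127, 130, 128, 109, 106, 121, 135, 134, 135, 137, 137, 137, 139, 140, 112, 107]
```

Run:
```python
from plan import *
a=cv2.imread("pics/s1.png");b=cams.get_image("scene")
D=(np.abs(a.astype(int)-b).max(2)>45).astype(np.uint8);D=cv2.morphologyEx(D,cv2.MORPH_OPEN,np.ones((2,2),np.uint8))
nl,lb,st,ce=cv2.connectedComponentsWithStats(D);print([st[k].tolist() for k in range(1,nl) if st[k,4]>12])
f=sensors.observe();print(f["clock"],f["force"])
c=cams.get_image("side");c0=cv2.imread("pics/side_end.png");print("side change since",(np.abs(c.astype(int)-c0)>40)[150:320,150:330].sum())
```

```text
[[185, 0, 199, 117, 6467], [348, 0, 49, 101, 1964], [401, 0, 10, 19, 115], [395, 0, 58, 64, 1048], [436, 0, 28, 135, 708], [356, 35, 3, 9, 21], [454, 34, 22, 103, 440], [466, 39, 31, 87, 1541], [391, 53, 22, 21, 362], [417, 65, 9, 21, 108], [428, 78, 3, 6, 14], [419, 85, 15, 14, 91], [396, 94, 17, 4, 43], [369, 99, 12, 19, 79], [388, 100, 11, 6, 40], [427, 101, 6, 21, 57], [417, 102, 4, 6, 23], [362, 105, 12, 34, 241], [388, 106, 31, 12, 189], [383, 110, 12, 23, 189], [387, 132, 35, 11, 130], [455, 135, 25, 15, 192], [431, 136, 4, 10, 21], [380, 144, 10, 10, 55], [424, 145, 10, 21, 149], [263, 147, 84, 34, 1703], [154, 148, 110, 48, 2897], [399, 157, 17, 25, 157], [425, 175, 11, 12, 85], [388, 177, 8, 15, 52], [307, 181, 75, 33, 1713], [367, 180, 20, 18, 107], [362, 184, 6, 4, 17], [262, 198, 44, 19, 473], [211, 202, 15, 34, 284], [256, 225, 40, 18, 288], [351, 240, 37, 56, 1185], [458, 296, 30, 43, 947]]
23.95 [-0.00827678  0.34578655 -0.30034097]
side change since 468
```

Run:
```python
from plan import *
a=cv2.imread("pics/s1.png");b=cams.get_image("scene")
def box(m): y,x=np.nonzero(m);return x.min(),x.max(),y.min(),y.max(),len(x)
for n,im in (("0",a),("1",b)):
    h=cv2.cvtColor(im,cv2.COLOR_BGR2HSV)[215:250,245:305]; m=(h[...,0]>45)&(h[...,0]<80)&(h[...,1]>90); print("green",box(m),h[...,2][m].mean())
c=cams.get_image("side");c0=cv2.imread("pics/side_end.png")
D=(np.abs(c.astype(int)-c0).max(2)>40);D[:,330:]=0;print("side",box(D[150:320,150:330]))
h=cv2.cvtColor(c,cv2.COLOR_BGR2HSV)[200:262,255:290];m=(h[...,0]<16)&(h[...,1]>110)&(h[...,2]>80);print("strip",box(m))
print(sensors.observe()["qvel"])
```

```text
green (np.int64(10), np.int64(49), np.int64(9), np.int64(27), 319) 194.05956112852664
green (np.int64(10), np.int64(49), np.int64(9), np.int64(27), 318) 134.83018867924528
side (np.int64(106), np.int64(173), np.int64(3), np.int64(83), 167)
strip (np.int64(11), np.int64(24), np.int64(36), np.int64(50), 119)
[-0.00033182 -0.00293524 -0.00338492  0.00124634  0.00065527  0.00039464]
```

The green strip has not moved (it is only in shadow), and the copper strip in the pot is steady: its outline is the same as before. Handing in.

```bash
python3 -c "
from plant import order; print(order.job_done())"
```

```text
the job is handed in; nothing more can be done
None
```

I turned the pot over in two 90° steps, laying it in the V rest and regrasping it, and set it upright on the firebrick. Then I drew the long copper strip from the middle slot and stood it in the pot. I handed in at about 24 s on the clock, with the gripper clear and touching nothing.

**Last checks, from image measurements since my picture views were used up:**
- **Pot:** it stands upright about 3 mm from the brick's centre. My brick-centre estimates from different views disagreed by up to about 15 mm in y. A wrist view with the brick's corners visible confirmed the pot was near the middle.
- **Long strip:** it leans about 17° against the rim with its lower end on the pot floor. Its outline was the same in successive images.
- **Everything else:** the before/after comparison of the scene view showed changes only at the pot's start and end positions, the long strip's slot, and the arm and its shadow. The green strip showed up as changed too, but only because it was in shadow; it had not moved.
- **Forces:** in the readings at the end of each move, the highest was about 24 N, when the strip touched the pot floor.

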